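Fetch the reagent rack from behind the specimens

ROBOT

A 6-joint arm with a two-finger parallel gripper is mounted at the origin on a cart in front of the work surface, level with it; the furniture and walls round the work are solid. World frame = base frame: x ahead of the robot, y to its left, z up, the work surface at z = 0. Lengths are in m, angles in rad, forces in N, time in s.
With the tool pointing down it reaches from about 0.375 to 0.9 m from the base axis. Payload 3.1 kg.
Tool frame: the origin (TCP) lies midway between the tips of the shut fingers; the grasp point (between the pads) lies 19 mm behind it; z points along the fingers, y is the direction in which the jaws open and shut (so a half turn about z gives the same grasp; the last joint's range is limited). The gripper opens to 85 mm and grips with 20 to 120 N. Pads are 22 mm wide; open, the fingers measure 114 mm over their backs; the gripper's body (76 mm by 85 mm) begins 54 mm behind the grasp point. The pads swing forward as they close: fully open they stand 13 mm farther back than shut.
Start: joints at [1.048, 0.527, 1.433, -0, 1.181, -0.178], TCP at [0.211, 0.588, 0.231] pointing down, gripper open.
Joint ranges: [-3.08, 3.08], [-0.75, 2.2], [0.22, 2.44], [-1.43, 4.57], [0, 2.65], [-2.85, 2.85]. Speed limits (rad/s): [2.79, 2.79, 3.14, 3.14, 3.14, 3.14].

INTERFACE

Orientations are given as a unit quaternion [x, y, z, w].
In Python, from station import manip gives the robot as it stands.
- The arm moves only by the tool servo_tool, never from a script. Its argument "increments" is a list of rows, each an object with "hand": the closure, from 0 (fully open) to 1 (shut); "travel": the shift along the tool's x, y, z in mm, a list of three; "yaw": the turn about the tool's z in degrees. A call has 1 to 20 rows; each row shifts and turns the commanded pose from where the row before left it, along the tool's axes as they then stand; what a row does not reach is not made up. A row lasts 1/10 s, in which the tool goes at most 50 mm and 8.59 degrees, less where a joint would pass 70% of its speed; a pose out of reach is approached as far as the arm can. A call with a gripper value outside its range is refused whole. The fingers move at their own pace and stop on an object; "newtons" is the grip in N (left out, the last holds). Time passes only in rows, so rows that do not move let the fingers close. It gives the time, the measured TCP pose, the force and the opening at its end, in the units of the state.
- manip.sense(): the state, without advancing time (a new reading comes with each control period).
- manip.snapshot(name): name is "scene" or "top" or "wrist"; returns a dict with "pixels" (400x640x3 uint8, blue, green, red), "fx", "fy", "cx", "cy" (pixels), "R" (3x3) and "t" (3): a world point X has camera coordinates R X + t. Camera axes: x right, y down, z forward; pixel columns grow to the right and rows downward; lengths in m; the calibration is good to about 2 mm. A picture is of the moment at which its call begins. There is no depth.
- manip.sign_off(): hands the job in, once; it reports no verdict.
The state is a dict: "t": time; "q": joint angles; "qd": joint speeds; "tau": joint torques, N m; "tcp_pos": TCP position; "tool_rot": TCP orientation; "force": force on the tool from outside, world axes, zero at the start; "ft_torque": the same for the moment, N m; "finger_gap": opening from 0.0 (shut) to 1.0 (fully open).
Only numpy, scipy, OpenCV 4.12 (cv2) and the standard library are available. Lean on these libraries where they do the work, as an engineer would, in place of code of your own. Each camera call takes 0.05 s, during which the arm holds its last target.

TASK

Bring the black reagent rack with its three dropper bottles out of the grey specimen holder and stand it down inside the small white drip tray. The two specimen cups and the glass vial crowd it, so before you touch the rack set all three upright on the floor of the large steel tray, and leave them there until the rack is in the drip tray; then put each of the three back, upright, into the very well of the holder that it came from. Keep everything upright all the while, with the bottles seated in the rack.

Things in the scene. Friction and masses are not known exactly. Their poses are not given: they have to be found in the camera images.
- holder: Grey moulded specimen holder, fixed on the bench: a plate 136 (x) x 204 (y) x 10 mm high. Origin: centre of its underside. In its top are open pockets 6 mm deep with their floors 4 mm above the bench: two round cup wells of 72 mm diameter centred at x -25, y +57 and y -57; one round vial well of 38 mm at x -6, y 0; behind them (+x, away from the robot) a bay 40 (x) x 130 (y) mm for the rack, centred at x +38, y 0. It is turned a little about the vertical from start to start.
- steel_tray: Large shallow steel tray, empty, fixed on the bench: inside 96 (x) x 240 (y) mm, floor 3 mm and rim 12 mm above the bench. Origin: centre of its underside, x and y along its short and long sides. Stands to the left or the right, in front of the holder.
- drip_tray: Small shallow white plastic drip tray, empty, fixed on the bench: inside 52 (x) x 142 (y) mm, floor 3 mm and rim 10 mm above the bench. Origin: centre of its underside, x and y along its short and long sides. Stands on the side that the steel tray does not.
- cup_tall: The taller of the two round white lidded specimen cups (white lid), loose, 81 mm high; lid 63 mm in diameter, from 68 mm up to the top (a firm place to grip), body 56 mm in diameter below. Origin: centre of its underside, z up. Stands in one of the cup wells.
- cup_short: The shorter of the two round lidded specimen cups (orange lid), loose, 71 mm high; lid 63 mm in diameter, from 58 mm up to the top, body 56 mm in diameter below. Origin: centre of its underside, z up. Stands in the other cup well.
- vial: Small round brown glass vial with a narrower white cap, loose, 47 mm high; body 22 mm in diameter up to 38 mm, cap 14 mm in diameter above. Origin: centre of its underside, z up. Stands in the vial well between the cups, right in front of the rack.
- reagent_rack: Black block rack of five wells in a row, loose, 36 (x) x 126 (y) x 30 mm high, to be gripped across its 36 mm; three dropper bottles stand in it. Origin: centre of its underside; y along its length, z up. Stands in the bay of the holder behind the cups and the vial. Which way round it ends does not matter.
- bottle_a: Slim dropper bottle with a long pointed cap, loose, 16 mm in diameter, 54 mm high; stands in the end well of the rack at y +48 mm, its foot 8 mm above the rack's underside. Origin: centre of its underside.
- bottle_b: Dropper bottle with a white pointed cap, loose, 16 mm in diameter, 50 mm high; stands in the rack's middle well, its foot 8 mm above the rack's underside. Origin: centre of its underside.
- bottle_c: Short dropper bottle with a stubby cap, loose, 16 mm in diameter, 34 mm high; stands in the rack's well at y -24 mm, its foot 8 mm above the rack's underside. Origin: centre of its underside.

How it is judged:
By the outcome, as a careful person would: the job done as asked, in the order asked, and still so for the second after the job is handed in, with the robot touching nothing.
It also fails if it takes over 125 s, if anything falls off the work surface, if the arm or the gripper's body presses on something with over 40 N, if the wrist force passes 120 N, or if a joint passes its speed limit or range.

## Working session

There is one attempt and no reset: what is moved stays moved. The work goes in short steps, Python scripts to look and compute and a tool call to move; the robot and the scene stay as the last step left them, time stands still between calls to the robot, and variables do not carry over. Pictures are saved under pics/ and viewed, and the job is handed in when it is done.

Besides the shell and the picture viewer there is one more tool, called after "Call:" as name([rows], argument=value, ...), one row to a line, values as JSON. servo_tool: Moves the arm, as the interface text tells. Its arguments: {"type":"object","properties":{"increments":{"type":"array","items":{"type":"object","properties":{"hand":{"type":"number"},"travel":{"type":"array","items":{"type":"number"}},"yaw":{"type":"number"}}}},"newtons":{"type":"number"}},"required":["increments"]}

```bash
ls; mkdir -p pics; cat > h.py <<'E'
import numpy as np, cv2
from station import manip
def snap(n,f=None):
    s=manip.snapshot(n)
    s={k:(np.array(v) if k in('R','t','pixels') else v) for k,v in s.items()}
    if f: cv2.imwrite('pics/'+f,s['pixels'])
    return s
def ray(s,u,v,z):
    d=np.array([(u-s['cx'])/s['fx'],(v-s['cy'])/s['fy'],1.0]); R=s['R'];c=-R.T@s['t']; d=R.T@d
    return c+d*(z-c[2])/d[2]
def proj(s,X):
    p=s['R']@np.array(X)+s['t']; return np.array([s['fx']*p[0]/p[2]+s['cx'],s['fy']*p[1]/p[2]+s['cy']])
E
python3 - <<'E'
from h import *
for n in ('top','scene','wrist'):
    s=snap(n,n+'0.png'); print(n,s['fx'],-s['R'].T@s['t'],s['R'].round(3).tolist())
st=manip.sense()
for k in st: print(k,np.round(st[k],4))
E
```

```text
pics
top 502.9132987042997 [ 0.34054333 -0.00131974  1.18156441] [[0.029, -1.0, -0.013], [-0.982, -0.026, -0.186], [0.186, 0.018, -0.982]]
scene 465.10491162954116 [-0.20882672 -0.05256107  0.85114396] [[0.088, -0.996, 0.017], [-0.725, -0.075, -0.685], [0.683, 0.048, -0.728]]
wrist 350.0679147883838 [0.14579992 0.6115577  0.3727572 ] [[0.339, 0.941, -0.002], [0.905, -0.326, 0.275], [0.258, -0.095, -0.962]]
t 0.15
q [ 1.0475  0.5283  1.4336  0.      1.1814 -0.1785]
qd [-0.0004 -0.0018 -0.0047 -0.0026 -0.     -0.0004]
tau [ 7.00000e-04 -4.42749e+01 -1.78277e+01 -2.00000e-04  5.50000e-03
  0.00000e+00]
tcp_pos [0.2109 0.5877 0.2305]
tool_rot [ 1.715e-01  9.852e-01 -8.000e-04 -3.000e-04]
force [-0.0315  0.6693  0.2332]
ft_torque [ 0.0236  0.0258 -0.0301]
finger_gap 1.0021
```

View pics/top0.png

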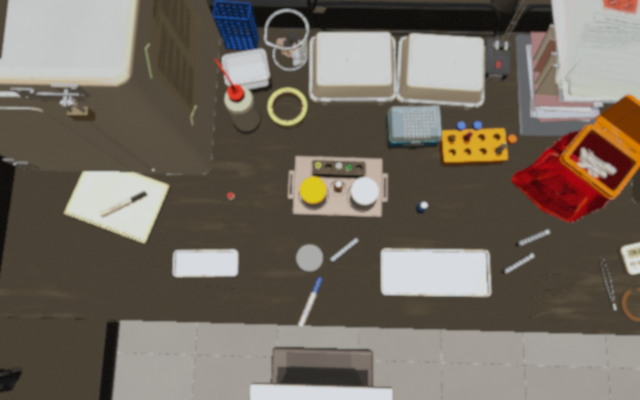

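View pics/scene0.png

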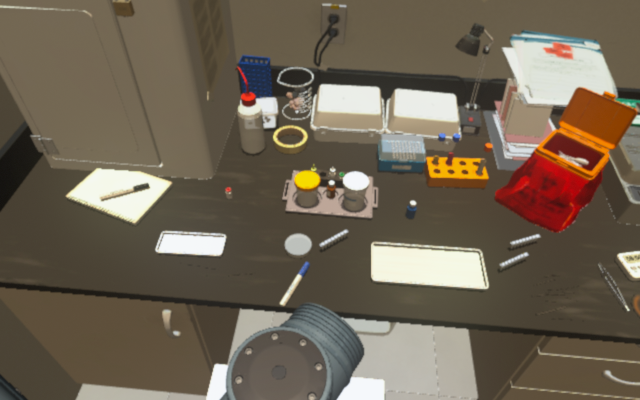

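The top view shows the holder at (337,186), with the orange cup left at (313,190), the white cup right at (364,191), the vial at (338,186) and the rack at (338,168). The steel tray is right at (435,272) and the drip tray left at (205,263). I'll zoom in and measure.

```bash
python3 - <<'E'
from h import *
s=snap('top','t1.png');im=s['pixels']
a=cv2.resize(im[145:225,280:395],None,fx=6,fy=6,interpolation=cv2.INTER_CUBIC)
cv2.imwrite('pics/c1.png',a)
a=cv2.resize(im[240:305,160:500],None,fx=2.3,fy=2.3,interpolation=cv2.INTER_CUBIC)
cv2.imwrite('pics/c2.png',a)
s=snap('scene');im=s['pixels']
a=cv2.resize(im[155:225,275:390],None,fx=6,fy=6,interpolation=cv2.INTER_CUBIC)
cv2.imwrite('pics/c3.png',a)
E
```

```text
(no output)
```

View pics/c1.png

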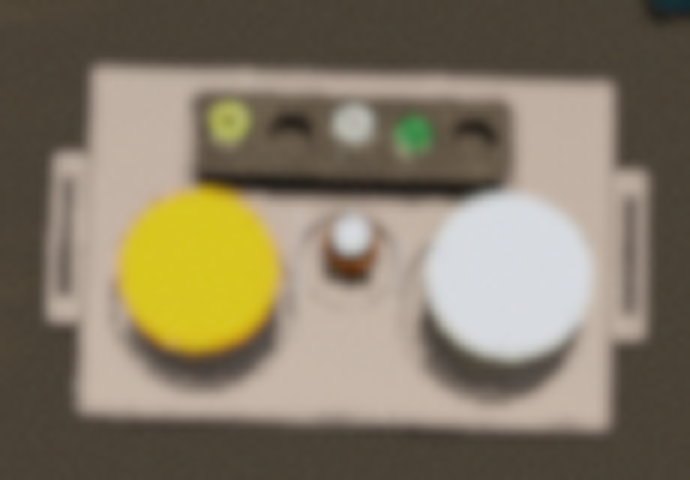

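View pics/c2.png

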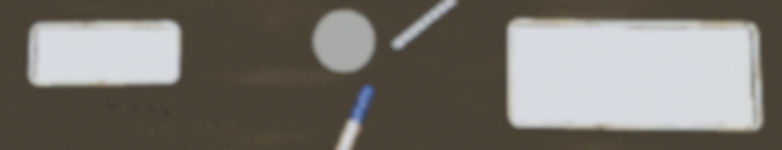

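View pics/c3.png

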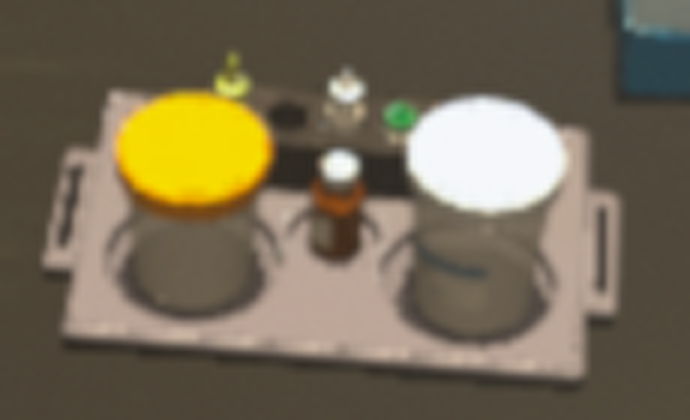

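```bash
cat > meas.py <<'E'
from h import *
s=snap('top');im=s['pixels']
hsv=cv2.cvtColor(im,cv2.COLOR_BGR2HSV).astype(int)
H,S,V=hsv[...,0],hsv[...,1],hsv[...,2]
def big(m,roi):
    k=np.zeros(m.shape,np.uint8);x0,y0,x1,y1=roi;k[y0:y1,x0:x1]=m[y0:y1,x0:x1]*255
    c,_=cv2.findContours(k,cv2.RETR_EXTERNAL,cv2.CHAIN_APPROX_NONE); return max(c,key=cv2.contourArea)
def rect(c,z):
    P=np.array([ray(s,p[0]+0.,p[1]+0.,z)[:2] for p in c[:,0,:]],np.float32)
    return cv2.minAreaRect(P*1000)
bright=(V>130)
print('steel',rect(big(bright,(370,235,505,310)),.010))
print('drip',rect(big(bright,(165,240,250,290)),.008))
hold=(V>95)
k=big(hold,(280,150,397,225)); print('holder+handles',rect(k,.010))
# plate only: open away handles
m=np.zeros(V.shape,np.uint8);cv2.drawContours(m,[k],-1,255,-1)
m=cv2.morphologyEx(m,cv2.MORPH_OPEN,np.ones((41,41),np.uint8)); c=big(m>0,(280,150,397,225)); print('plate',rect(c,.010))
ye=(H>18)&(H<35)&(S>150)
c=big(ye,(295,170,332,215));(u,v),r=cv2.minEnclosingCircle(c);M=cv2.moments(c);u=M['m10']/M['m00'];v=M['m01']/M['m00'];print('orange',u,v,r,ray(s,u,v,.075)*1000)
wh=(V>175)&(S<40)
c=big(wh,(345,170,390,215));_,r=cv2.minEnclosingCircle(c);M=cv2.moments(c);u=M['m10']/M['m00'];v=M['m01']/M['m00'];print('white',u,v,r,ray(s,u,v,.085)*1000)
c=big(wh,(330,175,348,192));M=cv2.moments(c);u=M['m10']/M['m00'];v=M['m01']/M['m00'];print('cap',u,v,ray(s,u,v,.051)*1000)
bl=(V<100)
c=big(bl,(310,158,367,178));r=cv2.minAreaRect(c);print('rack',r,ray(s,*r[0],.034)*1000, rect(c,.034))
E
python3 meas.py
python3 - <<'E'
from h import *
s=snap('top')
for d in [(280+228/6,145+121/6,'a',.066),(280+353/6,145+123/6,'b',.062),(280+412/6,145+132/6,'c',.046)]: print(d[2],ray(s,d[0],d[1],d[3])*1000)
for p in [(95,65),(615,78),(610,432),(77,413)]: print(ray(s,280+p[0]/6-.5,145+p[1]/6-.5,.01)*1000)
for p in [(196,93),(507,100),(503,185),(193,178)]: print('r',ray(s,280+p[0]/6-.5,145+p[1]/6-.5,.034)*1000)
E
```

```text
steel ((410.3468933105469, -256.9573974609375), (109.49410247802734, 253.53826904296875), 0.7380947470664978)
drip ((417.43731689453125, 276.81280517578125), (64.97235870361328, 154.57516479492188), 2.714459180831909)
holder+handles ((609.2592163085938, -27.84180450439453), (241.64794921875, 147.6604766845703), 89.42520141601562)
plate ((609.6421508789062, -27.09632110595703), (144.4505615234375, 216.6332550048828), 1.4457355737686157)
orange 312.77079424640397 189.8989993746091 14.876362800598145 [582.40807127  28.90954368  75.        ]
white 363.82551097653294 194.83484733787535 27.731048583984375 [571.9602819  -85.26561232  85.        ]
cap 338.4339622641509 182.94968553459117 [605.58843054 -29.09239855  51.        ]
rack ((338.0361633300781, 169.7768096923828), (49.687931060791016, 14.731596946716309), 2.8624050617218018) [641.33125311 -27.90986493  34.        ] ((641.3787231445312, -27.92694854736328), (116.77684783935547, 35.73856735229492), 88.49373626708984)
a [642.66052779  18.9390776   66.        ]
b [644.1727247  -28.87808792  62.        ]
c [645.48754828 -52.23167761  46.        ]
[680.97387283  75.42937719  10.        ]
[ 680.83214249 -133.67622524   10.        ]
[ 536.71239107 -132.41178486   10.        ]
[538.67177262  77.27871749  10.        ]
r [663.57899345  33.65607538  34.        ]
r [663.83045415 -88.64482073  34.        ]
r [629.41357606 -87.4780197   34.        ]
r [629.11175919  33.77457978  34.        ]
```

Call:
servo_tool([
  {"yaw": -6.6, "hand": 0},
  {"yaw": -6.6},
  {"yaw": -6.6},
  {"travel": [-10, -18, 0]},
  {"travel": [-17, -31, 0]},
  {"travel": [-17, -31, 0]},
  {"travel": [-17, -31, 0]},
  {"travel": [-17, -31, 0]},
  {"travel": [-17, -31, 0]},
  {"travel": [-17, -31, 0]},
  {"travel": [-17, -31, 0]},
  {"travel": [-17, -31, 0]},
  {"travel": [-17, -31, 0]},
  {"travel": [-17, -31, 0]},
  {"travel": [-17, -31, 0]},
  {"travel": [-17, -31, 0]},
  {"travel": [-17, -31, 0]},
  {"travel": [-17, -31, 0]},
  {"travel": [-17, -31, 0]},
])

```text
schema error: expected keys hand, travel, yaw
```

Call:
servo_tool([
  {"travel": [-17, -31, 0]},
  {"travel": [-17, -31, 0]},
  {"travel": [-17, -31, 0]},
  {"travel": [-17, -31, 0]},
  {"travel": [-17, -31, 0]},
  {"travel": [-17, -31, 0]},
  {"travel": [-17, -31, 0]},
  {"travel": [-10, -18, 0]},
  {"travel": [0, 0, 0]},
  {"travel": [0, 0, 0]},
  {"travel": [0, 0, 0]},
])

```text
schema error: expected keys hand, travel, yaw
```

Call:
servo_tool([
  {"hand": 0, "travel": [0, 0, 0], "yaw": -6.6},
  {"hand": 0, "travel": [0, 0, 0], "yaw": -6.6},
  {"hand": 0, "travel": [0, 0, 0], "yaw": -6.6},
  {"hand": 0, "travel": [-9, -17, 0], "yaw": 0},
  {"hand": 0, "travel": [-17, -31, 0], "yaw": 0},
  {"hand": 0, "travel": [-17, -31, 0], "yaw": 0},
  {"hand": 0, "travel": [-17, -31, 0], "yaw": 0},
  {"hand": 0, "travel": [-17, -31, 0], "yaw": 0},
  {"hand": 0, "travel": [-17, -31, 0], "yaw": 0},
  {"hand": 0, "travel": [-17, -31, 0], "yaw": 0},
  {"hand": 0, "travel": [-17, -31, 0], "yaw": 0},
  {"hand": 0, "travel": [-17, -31, 0], "yaw": 0},
  {"hand": 0, "travel": [-17, -31, 0], "yaw": 0},
  {"hand": 0, "travel": [-17, -31, 0], "yaw": 0},
  {"hand": 0, "travel": [-17, -31, 0], "yaw": 0},
  {"hand": 0, "travel": [-17, -31, 0], "yaw": 0},
  {"hand": 0, "travel": [-17, -31, 0], "yaw": 0},
  {"hand": 0, "travel": [-17, -31, 0], "yaw": 0},
  {"hand": 0, "travel": [-17, -31, 0], "yaw": 0},
  {"hand": 0, "travel": [-17, -31, 0], "yaw": 0},
])

```text
t: 2.35
tcp_pos: [0.4932, 0.074, 0.2315]
tool_rot: [-0.0, 1.0, 0.0, 0.0]
force: [1.2, 0.2, -0.2]
finger_gap: 1.0
```

Call:
servo_tool([
  {"hand": 0, "travel": [-17, -31, 0], "yaw": 0},
  {"hand": 0, "travel": [-17, -31, 0], "yaw": 0},
  {"hand": 0, "travel": [-17, -31, 0], "yaw": 0},
  {"hand": 0, "travel": [-17, -31, 0], "yaw": 0},
  {"hand": 0, "travel": [-14, -24, 0], "yaw": 0},
  {"hand": 0, "travel": [-10, -12, 0], "yaw": 0},
  {"hand": 0, "travel": [0, 0, 0], "yaw": 0},
  {"hand": 0, "travel": [0, 0, 0], "yaw": 0},
  {"hand": 0, "travel": [0, 0, 0], "yaw": 0},
])

```text
t: 3.25
tcp_pos: [0.5837, -0.0829, 0.2312]
tool_rot: [-0.001, 1.0, 0.0, -0.001]
force: [0.4, -0.9, 1.1]
finger_gap: 1.001
```

```bash
python3 - <<'E'
from h import *
s=snap('wrist','w1.png'); np.savez('w1.npz',**s); print(-s['R'].T@s['t'],s['fx'],s['cx'],s['cy'],s['R'].round(3).tolist())
st=manip.sense(); print(st['t'],st['tcp_pos'],st['tool_rot'],st['q'],st['force'])
E
```

```text
[ 0.51454499 -0.08319227  0.37357771] 350.0679147883838 317.310290362934 201.20810736241847 [[-0.001, 1.0, 0.002], [0.962, 0.001, 0.274], [0.274, 0.002, -0.962]]
3.3 [ 0.58381272 -0.08292258  0.23128365] [-1.15959363e-03  9.99999124e-01  3.28766198e-04 -5.46652361e-04] [-3.30598518e-01  4.80197316e-01  1.52291831e+00  2.92324475e-04
  1.13972489e+00 -1.90383634e+00] [-0.30881687  0.36171474 -0.14641842]
```

View pics/w1.png

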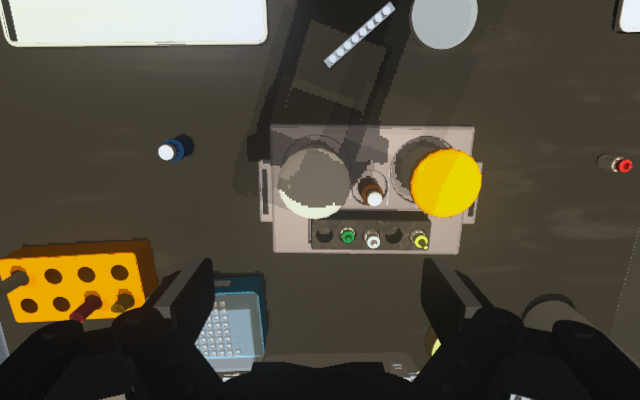

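The wrist view is sharp: white lid (shadowed) near (314,183), vial cap (375,199), orange lid (446,183), plate corners about (270,125) to (460,253).

```bash
python3 - <<'E'
from h import *
s=snap('wrist');im=s['pixels']
cv2.imwrite('pics/w1c.png',cv2.resize(im[115:265,255:490],None,fx=3.3,fy=3.3,interpolation=cv2.INTER_CUBIC))
hsv=cv2.cvtColor(im,cv2.COLOR_BGR2HSV).astype(int);H,S,V=hsv[...,0],hsv[...,1],hsv[...,2]
m=((H>15)&(H<35)&(S>150)).astype(np.uint8);m[:, :400]=0;m[225:]=0
m=cv2.morphologyEx(m,cv2.MORPH_OPEN,np.ones((7,7),np.uint8))
c=max(cv2.findContours(m,0,cv2.CHAIN_APPROX_NONE)[0],key=cv2.contourArea);print(cv2.fitEllipse(c),ray(s,*cv2.fitEllipse(c)[0],.075)*1000)
for n,u,v,z in [('white L',278,184,.085),('white R',350,184,.085),('white bot',314,219,.085),('cap',375,199,.051),('c',347,236,.046),('b',373,239,.062),('a',420,240,.066)]: print(n,ray(s,u,v,z).round(4)*1000)
for p in [(270,125),(475,127),(460,253),(273,253)]: print(ray(s,*p,.01).round(4)*1000)
E
```

```text
((444.8786315917969, 181.87445068359375), (67.59403228759766, 72.9112319946289), 68.86920166015625) [582.11668043  28.77760572  75.        ]
white L [ 581.8 -116.    85. ]
white R [581.8 -55.1  85. ]
white bot [613.  -85.6  85. ]
cap [604.4 -27.4  51. ]
c [644.3 -52.8  46. ]
b [641.  -29.4  62. ]
a [640.3  14.3  66. ]
[ 537.8 -130.8   10. ]
[539.5  78.1  10. ]
[679.   78.5  10. ]
[ 679.1 -132.5   10. ]
```

View pics/w1c.png

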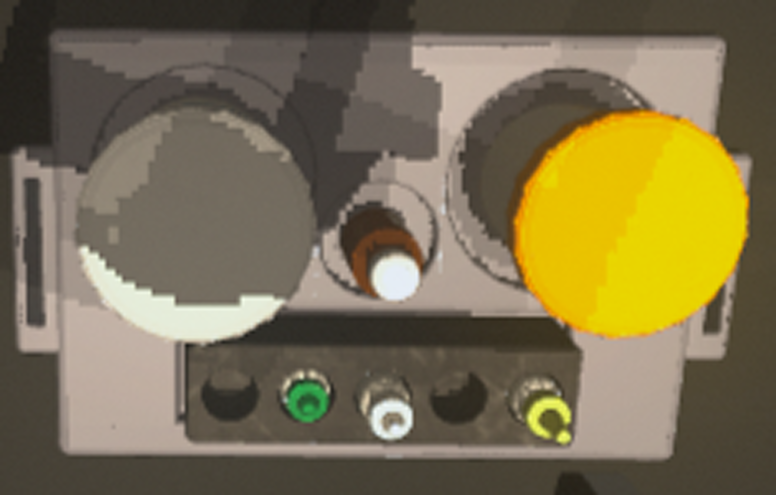

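Call:
servo_tool([
  {"hand": 0, "travel": [2, -2.6, 6], "yaw": 0},
  {"hand": 0, "travel": [0, 0, 20], "yaw": 0},
  {"hand": 0, "travel": [0, 0, 25], "yaw": 0},
  {"hand": 0, "travel": [0, 0, 25], "yaw": 0},
  {"hand": 0, "travel": [0, 0, 25], "yaw": 0},
  {"hand": 0, "travel": [0, 0, 25], "yaw": 0},
  {"hand": 0, "travel": [0, 0, 20], "yaw": 0},
  {"hand": 0, "travel": [0, 0, 15], "yaw": 0},
  {"hand": 0, "travel": [0, 0, 10], "yaw": 0},
  {"hand": 0, "travel": [0, 0, 4], "yaw": 0},
  {"hand": 0, "travel": [0, 0, 0], "yaw": 0},
  {"hand": 0, "travel": [0, 0, 0], "yaw": 0},
])

```text
t: 4.55
tcp_pos: [0.5832, -0.0872, 0.057]
tool_rot: [-0.0, 1.0, -0.0, 0.001]
force: [-0.6, 0.4, -0.3]
finger_gap: 1.0
```

```bash
python3 - <<'E'
from h import *
s=snap('wrist','w2.png');s=snap('scene','s2.png')
st=manip.sense(); print(st['t'],st['tcp_pos'],st['force'])
E
```

```text
4.65 [ 0.58340274 -0.08728379  0.05722449] [0.27407003 1.27011826 0.7102877 ]
```

View pics/w2.png

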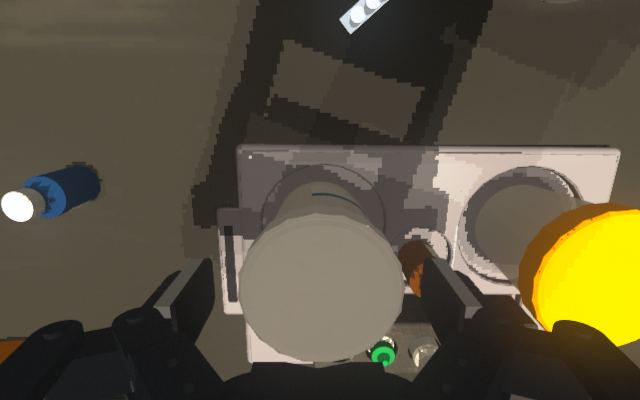

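The lid (321,285) is centred between the fingers at (190 and 450). Closing.

Call:
servo_tool([
  {"hand": 0.5, "travel": [0, 0, 0], "yaw": 0},
  {"hand": 0.5, "travel": [0, 0, 0], "yaw": 0},
  {"hand": 0.5, "travel": [0, 0, 0], "yaw": 0},
  {"hand": 0.5, "travel": [0, 0, 0], "yaw": 0},
  {"hand": 0.5, "travel": [0, 0, 0], "yaw": 0},
  {"hand": 0.5, "travel": [0, 0, 0], "yaw": 0},
  {"hand": 0.5, "travel": [0, 0, 0], "yaw": 0},
  {"hand": 0.5, "travel": [0, 0, 0], "yaw": 0},
], newtons=40)

```text
t: 5.45
tcp_pos: [0.5833, -0.0872, 0.0573]
tool_rot: [-0.0, 1.0, -0.0, 0.001]
force: [-0.9, 0.7, 5.4]
finger_gap: 0.718
```

```bash
python3 - <<'E'
from h import *
s=snap('wrist','w3.png')
st=manip.sense(); print(st['t'],st['tcp_pos'],st['force'],st['finger_gap'])
E
```

```text
5.5 [ 0.58327391 -0.0871584   0.05725769] [0.67859929 0.13784517 5.61227938] 0.724545256540929
```

View pics/w3.png

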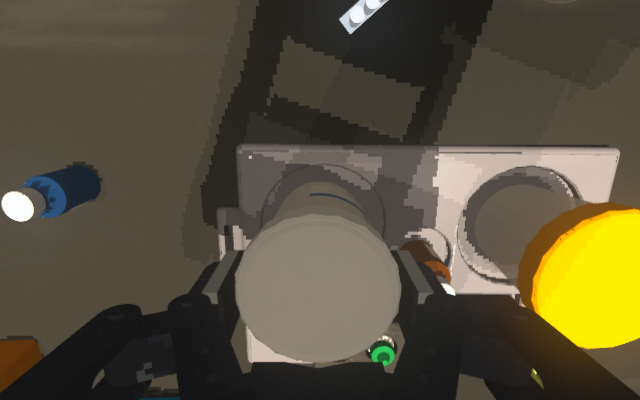

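Call:
servo_tool([
  {"hand": 0.5, "travel": [0, 0, -5], "yaw": 0},
  {"hand": 0.5, "travel": [0, 0, -15], "yaw": 0},
  {"hand": 0.5, "travel": [0, 0, -20], "yaw": 0},
  {"hand": 0.5, "travel": [0, 0, -20], "yaw": 0},
  {"hand": 0.5, "travel": [0, 0, -20], "yaw": 0},
  {"hand": 0.5, "travel": [0, 0, -15], "yaw": 0},
  {"hand": 0.5, "travel": [0, 0, -5], "yaw": 0},
  {"hand": 0.5, "travel": [0, 0, 0], "yaw": 0},
])

```text
t: 6.3
tcp_pos: [0.5832, -0.0873, 0.1575]
tool_rot: [-0.0, 1.0, -0.0, 0.001]
force: [-0.2, -0.1, -0.8]
finger_gap: 0.717
```

Call:
servo_tool([
  {"hand": 0.5, "travel": [6, -9, 0], "yaw": 0},
  {"hand": 0.5, "travel": [12, -17, 0], "yaw": 0},
  {"hand": 0.5, "travel": [14, -21, 0], "yaw": 0},
  {"hand": 0.5, "travel": [14, -21, 0], "yaw": 0},
  {"hand": 0.5, "travel": [14, -21, 0], "yaw": 0},
  {"hand": 0.5, "travel": [14, -21, 0], "yaw": 0},
  {"hand": 0.5, "travel": [14, -21, 0], "yaw": 0},
  {"hand": 0.5, "travel": [14, -21, 0], "yaw": 0},
  {"hand": 0.5, "travel": [14, -21, 0], "yaw": 0},
  {"hand": 0.5, "travel": [14, -21, 0], "yaw": 0},
  {"hand": 0.5, "travel": [14, -21, 0], "yaw": 0},
  {"hand": 0.5, "travel": [12, -17, 0], "yaw": 0},
  {"hand": 0.5, "travel": [8, -12, 0], "yaw": 0},
  {"hand": 0.5, "travel": [4, -4, 0], "yaw": 0},
  {"hand": 0.5, "travel": [0, 0, 0], "yaw": 0},
  {"hand": 0.5, "travel": [0, 0, 0], "yaw": 0},
])

```text
t: 7.9
tcp_pos: [0.4149, -0.3345, 0.1561]
tool_rot: [-0.001, 1.0, 0.0, -0.0]
force: [-0.4, -0.1, 0.2]
finger_gap: 0.718
```

```bash
python3 - <<'E'
from h import *
s=snap('wrist','w4.png');s=snap('scene','s4.png');s=snap('top','t4.png')
st=manip.sense(); print(st['t'],st['tcp_pos'],st['force'],st['finger_gap'],st['q'])
a=cv2.resize(cv2.imread('pics/t4.png')[170:310,290:510],None,fx=3,fy=3);cv2.imwrite('pics/t4c.png',a)
E
```

```text
8.05 [ 0.41534466 -0.33441773  0.15630289] [-0.36386783 -0.32482871 -1.43447175] 0.7169843097167965 [-8.87652449e-01  5.10885714e-01  1.73604372e+00  1.81446251e-04
  8.94915051e-01 -2.46062341e+00]
```

View pics/w4.png

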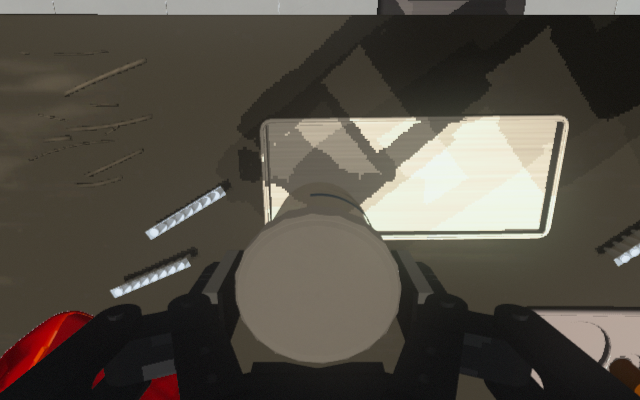

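View pics/s4.png

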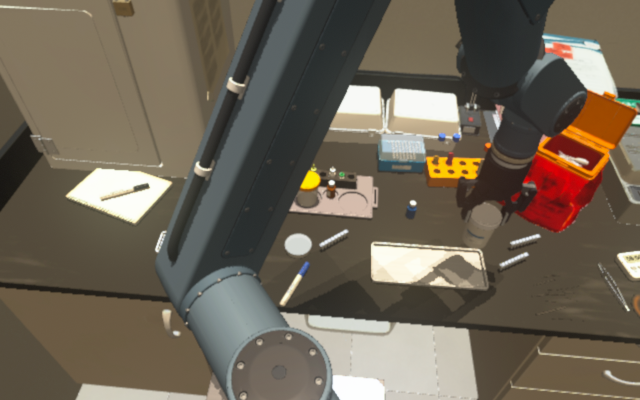

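The cup is held upright. The tray rim corners show at (264,121), (567,118) and (549,237). I'll check the tray position from this view.

```bash
python3 - <<'E'
from h import *
s=snap('wrist')
for p in [(264,121),(567,118),(549,237),(380,237)]: print(ray(s,*p,.012).round(4)*1000)
E
```

```text
[ 361.4 -376.9   12. ]
[ 358.8 -135.1   12. ]
[ 460.6 -130.8   12. ]
[ 460.7 -279.2   12. ]
```

Call:
servo_tool([
  {"hand": 0.5, "travel": [1, 0, 10], "yaw": 0},
  {"hand": 0.5, "travel": [1, 0, 20], "yaw": 0},
  {"hand": 0.5, "travel": [1, 0, 20], "yaw": 0},
  {"hand": 0.5, "travel": [0, 0, 20], "yaw": 0},
  {"hand": 0.5, "travel": [0, 0, 15], "yaw": 0},
  {"hand": 0.5, "travel": [0, 0, 8], "yaw": 0},
  {"hand": 0.5, "travel": [0, 0, 4], "yaw": 0},
  {"hand": 0.5, "travel": [0, 0, 2], "yaw": 0},
  {"hand": 0.5, "travel": [0, 0, 1], "yaw": 0},
  {"hand": 0.5, "travel": [0, 0, 0], "yaw": 0},
  {"hand": 0.5, "travel": [0, 0, 0], "yaw": 0},
])

```text
t: 9.2
tcp_pos: [0.4122, -0.3355, 0.0569]
tool_rot: [-0.0, 1.0, -0.0, 0.0]
force: [0.1, -0.6, -0.6]
finger_gap: 0.721
```

Call:
servo_tool([
  {"hand": 0.5, "travel": [0, 0, 0.8], "yaw": 0},
  {"hand": 0.5, "travel": [0, 0, 0], "yaw": 0},
  {"hand": 0.25, "travel": [0, 0, 0], "yaw": 0},
  {"hand": 0.2, "travel": [0, 0, 0], "yaw": 0},
  {"hand": 0, "travel": [0, 0, 0], "yaw": 0},
  {"hand": 0, "travel": [0, 0, 0], "yaw": 0},
  {"hand": 0, "travel": [0, 0, 0], "yaw": 0},
  {"hand": 0, "travel": [0, 0, 0], "yaw": 0},
  {"hand": 0, "travel": [0, 0, -10], "yaw": 0},
  {"hand": 0, "travel": [0, 0, -25], "yaw": 0},
  {"hand": 0, "travel": [0, 0, -25], "yaw": 0},
  {"hand": 0, "travel": [0, 0, -30], "yaw": 0},
  {"hand": 0, "travel": [0, 0, -30], "yaw": 0},
  {"hand": 0, "travel": [0, 0, -20], "yaw": 0},
])

```text
t: 10.6
tcp_pos: [0.4124, -0.3357, 0.1984]
tool_rot: [-0.0, 1.0, -0.001, 0.001]
force: [-0.6, -0.1, 0.2]
finger_gap: 0.998
```

```bash
python3 - <<'E'
from h import *
s=snap('wrist','w5.png')
st=manip.sense(); print(st['t'],st['tcp_pos'],st['force'],st['finger_gap'])
E
```

```text
10.65 [ 0.41361507 -0.33704907  0.20098752] [0.82225137 0.4104672  2.19014874] 1.0021553551476052
```

View pics/w5.png

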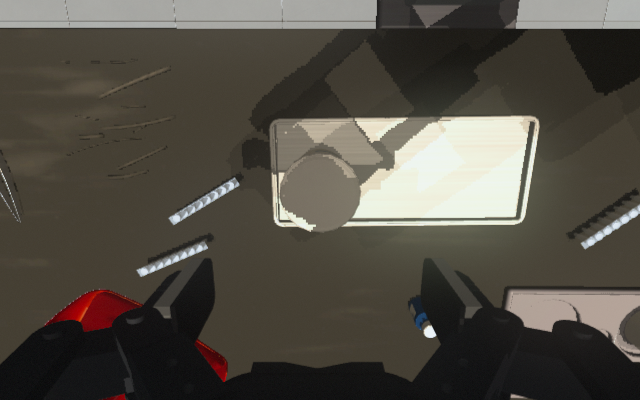

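The tall cup stands upright in the tray at (320,192). Next, the orange cup.

Call:
servo_tool([
  {"hand": 0, "travel": [-5, 11, 0], "yaw": 0},
  {"hand": 0, "travel": [-11, 24, 0], "yaw": 0},
  {"hand": 0, "travel": [-11, 24, 0], "yaw": 0},
  {"hand": 0, "travel": [-11, 24, 0], "yaw": 0},
  {"hand": 0, "travel": [-11, 24, 0], "yaw": 0},
  {"hand": 0, "travel": [-11, 24, 0], "yaw": 0},
  {"hand": 0, "travel": [-11, 24, 0], "yaw": 0},
  {"hand": 0, "travel": [-11, 24, 0], "yaw": 0},
  {"hand": 0, "travel": [-11, 24, 0], "yaw": 0},
  {"hand": 0, "travel": [-11, 24, 0], "yaw": 0},
  {"hand": 0, "travel": [-11, 24, 0], "yaw": 0},
  {"hand": 0, "travel": [-11, 24, 0], "yaw": 0},
  {"hand": 0, "travel": [-11, 24, 0], "yaw": 0},
  {"hand": 0, "travel": [-11, 24, 0], "yaw": 0},
  {"hand": 0, "travel": [-11, 24, 0], "yaw": 0},
  {"hand": 0, "travel": [-11, 7, 0], "yaw": 0},
  {"hand": 0, "travel": [0, 0, 0], "yaw": 0},
  {"hand": 0, "travel": [0, 0, 0], "yaw": 0},
])

```text
t: 12.45
tcp_pos: [0.581, 0.0186, 0.1947]
tool_rot: [-0.001, 1.0, -0.0, -0.001]
force: [-0.3, -0.9, 0.5]
finger_gap: 0.996
```

```bash
python3 - <<'E'
from h import *
s=snap('wrist','w6.png');im=s['pixels']
st=manip.sense(); print(st['t'],st['tcp_pos'],st['force'],st['finger_gap'])
hsv=cv2.cvtColor(im,cv2.COLOR_BGR2HSV).astype(int);H,S,V=hsv[...,0],hsv[...,1],hsv[...,2]
m=((H>12)&(H<35)&(S>150)).astype(np.uint8);m[240:]=0
m=cv2.morphologyEx(m,cv2.MORPH_OPEN,np.ones((7,7),np.uint8))
c=max(cv2.findContours(m,0,cv2.CHAIN_APPROX_NONE)[0],key=cv2.contourArea);e=cv2.fitEllipse(c);print(e,ray(s,*e[0],.075)*1000)
E
```

```text
12.5 [0.58087349 0.01816067 0.19485791] [-0.48864894 -0.66142657  0.76666797] 1.000864067828201
((331.9794921875, 195.89810180664062), (76.38667297363281, 77.74089813232422), 51.89396667480469) [582.1605665   29.98480073  75.        ]
```

View pics/w6.png

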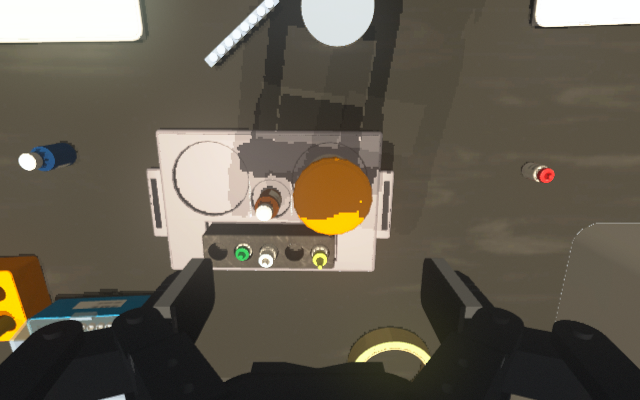

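The orange lid centre at (332,196) gives (582,29.5), which agrees with the top view. The vial stands untouched.

Call:
servo_tool([
  {"hand": 0, "travel": [-1, 8, 6], "yaw": 0},
  {"hand": 0, "travel": [0, 3, 20], "yaw": 0},
  {"hand": 0, "travel": [0, 0, 25], "yaw": 0},
  {"hand": 0, "travel": [0, 0, 25], "yaw": 0},
  {"hand": 0, "travel": [0, 0, 25], "yaw": 0},
  {"hand": 0, "travel": [0, 0, 25], "yaw": 0},
  {"hand": 0, "travel": [0, 0, 12], "yaw": 0},
  {"hand": 0, "travel": [0, 0, 6], "yaw": 0},
  {"hand": 0, "travel": [0, 0, 3], "yaw": 0},
  {"hand": 0, "travel": [0, 0, 0], "yaw": 0},
  {"hand": 0, "travel": [0, 0, 0], "yaw": 0},
])

```text
t: 13.6
tcp_pos: [0.5834, 0.0298, 0.0495]
tool_rot: [-0.0, 1.0, -0.0, 0.001]
force: [-0.1, 0.9, 0.6]
finger_gap: 1.003
```

```bash
python3 - <<'E'
from h import *
s=snap('wrist','w7.png')
st=manip.sense(); print(st['t'],st['tcp_pos'],st['force'])
E
```

```text
13.65 [0.58338975 0.02983391 0.04952134] [-0.49153672  0.3218192  -0.41862228]
```

View pics/w7.png

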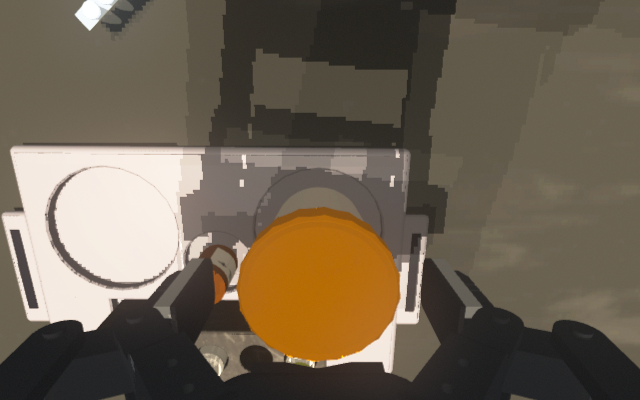

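Centred at (320,285), with no force. Closing and lifting.

Call:
servo_tool([
  {"hand": 0, "travel": [0, 0, 1.5], "yaw": 0},
  {"hand": 0.5, "travel": [0, 0, 0], "yaw": 0},
  {"hand": 0.5, "travel": [0, 0, 0], "yaw": 0},
  {"hand": 0.5, "travel": [0, 0, 0], "yaw": 0},
  {"hand": 0.5, "travel": [0, 0, 0], "yaw": 0},
  {"hand": 0.5, "travel": [0, 0, 0], "yaw": 0},
  {"hand": 0.5, "travel": [0, 0, 0], "yaw": 0},
])

```text
t: 14.35
tcp_pos: [0.5828, 0.0299, 0.0476]
tool_rot: [-0.0, 1.0, -0.0, 0.0]
force: [-1.5, 0.5, 4.7]
finger_gap: 0.719
```

Call:
servo_tool([
  {"hand": 0.5, "travel": [0, 0, -5], "yaw": 0},
  {"hand": 0.5, "travel": [0, 0, -15], "yaw": 0},
  {"hand": 0.5, "travel": [0, 0, -20], "yaw": 0},
  {"hand": 0.5, "travel": [0, 0, -20], "yaw": 0},
  {"hand": 0.5, "travel": [0, 0, -20], "yaw": 0},
  {"hand": 0.5, "travel": [0, 0, -15], "yaw": 0},
  {"hand": 0.5, "travel": [0, 0, -5], "yaw": 0},
  {"hand": 0.5, "travel": [0, 0, 0], "yaw": 0},
])

```text
t: 15.15
tcp_pos: [0.5832, 0.0298, 0.1482]
tool_rot: [-0.0, 1.0, -0.0, 0.001]
force: [-0.5, -0.2, -0.9]
finger_gap: 0.719
```

Call:
servo_tool([
  {"hand": 0.5, "travel": [6, -7, 0], "yaw": 0},
  {"hand": 0.5, "travel": [12, -15, 0], "yaw": 0},
  {"hand": 0.5, "travel": [14, -17, 0], "yaw": 0},
  {"hand": 0.5, "travel": [14, -17, 0], "yaw": 0},
  {"hand": 0.5, "travel": [14, -17, 0], "yaw": 0},
  {"hand": 0.5, "travel": [14, -17, 0], "yaw": 0},
  {"hand": 0.5, "travel": [14, -17, 0], "yaw": 0},
  {"hand": 0.5, "travel": [14, -17, 0], "yaw": 0},
  {"hand": 0.5, "travel": [14, -17, 0], "yaw": 0},
  {"hand": 0.5, "travel": [14, -17, 0], "yaw": 0},
  {"hand": 0.5, "travel": [14, -17, 0], "yaw": 0},
  {"hand": 0.5, "travel": [12, -15, 0], "yaw": 0},
  {"hand": 0.5, "travel": [8, -10, 0], "yaw": 0},
  {"hand": 0.5, "travel": [7, -10, 0], "yaw": 0},
  {"hand": 0.5, "travel": [0, 0, 0], "yaw": 0},
  {"hand": 0.5, "travel": [0, 0, 0], "yaw": 0},
])

```text
t: 16.75
tcp_pos: [0.4118, -0.1802, 0.1469]
tool_rot: [-0.0, 1.0, 0.0, -0.0]
force: [0.1, 0.2, -1.1]
finger_gap: 0.722
```

Call:
servo_tool([
  {"hand": 0.5, "travel": [0, 0, 10], "yaw": 0},
  {"hand": 0.5, "travel": [0, 0, 20], "yaw": 0},
  {"hand": 0.5, "travel": [0, 0, 20], "yaw": 0},
  {"hand": 0.5, "travel": [0, 0, 20], "yaw": 0},
  {"hand": 0.5, "travel": [0, 0, 15], "yaw": 0},
  {"hand": 0.5, "travel": [0, 0, 7], "yaw": 0},
  {"hand": 0.5, "travel": [0, 0, 4], "yaw": 0},
  {"hand": 0.5, "travel": [0, 0, 2], "yaw": 0},
  {"hand": 0.5, "travel": [0, 0, 1], "yaw": 0},
  {"hand": 0.5, "travel": [0, 0, 0], "yaw": 0},
  {"hand": 0.5, "travel": [0, 0, 0], "yaw": 0},
])

```text
t: 17.85
tcp_pos: [0.4121, -0.1805, 0.0485]
tool_rot: [-0.0, 1.0, -0.0, 0.0]
force: [0.3, -0.8, -1.2]
finger_gap: 0.718
```

Pick z was 0.0476, so contact should come at 0.0466. Down 2 mm, then release.

Call:
servo_tool([
  {"hand": 0.5, "travel": [0, 0, 1.2], "yaw": 0},
  {"hand": 0.5, "travel": [0, 0, 0.6], "yaw": 0},
  {"hand": 0.5, "travel": [0, 0, 0], "yaw": 0},
  {"hand": 0.25, "travel": [0, 0, 0], "yaw": 0},
  {"hand": 0.2, "travel": [0, 0, 0], "yaw": 0},
  {"hand": 0, "travel": [0, 0, 0], "yaw": 0},
  {"hand": 0, "travel": [0, 0, 0], "yaw": 0},
  {"hand": 0, "travel": [0, 0, 0], "yaw": 0},
  {"hand": 0, "travel": [0, 0, 0], "yaw": 0},
  {"hand": 0, "travel": [0, 0, -10], "yaw": 0},
  {"hand": 0, "travel": [0, 0, -25], "yaw": 0},
  {"hand": 0, "travel": [0, 0, -25], "yaw": 0},
  {"hand": 0, "travel": [0, 0, -30], "yaw": 0},
  {"hand": 0, "travel": [0, 0, -30], "yaw": 0},
  {"hand": 0, "travel": [0, 0, -10], "yaw": 0},
  {"hand": 0, "travel": [0, 0, 0], "yaw": 0},
])

```text
t: 19.45
tcp_pos: [0.4125, -0.1808, 0.1779]
tool_rot: [-0.0, 1.0, -0.001, 0.002]
force: [-0.4, -0.9, -0.6]
finger_gap: 0.996
```

```bash
python3 - <<'E'
from h import *
s=snap('wrist','w8.png')
st=manip.sense(); print(st['t'],st['tcp_pos'],st['force'])
E
```

```text
19.5 [ 0.411833   -0.18022217  0.17666711] [ 0.48527146 -0.26910825 -0.38060104]
```

View pics/w8.png

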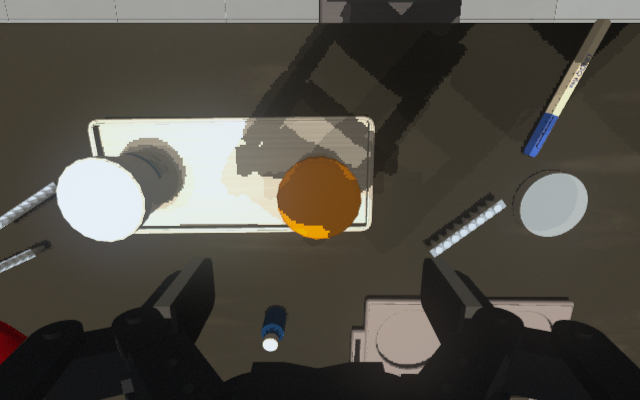

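Both cups are upright in the tray. Now the vial.

Call:
servo_tool([
  {"hand": 0, "travel": [-8, 6, 0], "yaw": 0},
  {"hand": 0, "travel": [-14, 11, 0], "yaw": 0},
  {"hand": 0, "travel": [-14, 11, 0], "yaw": 0},
  {"hand": 0, "travel": [-14, 11, 0], "yaw": 0},
  {"hand": 0, "travel": [-14, 11, 0], "yaw": 0},
  {"hand": 0, "travel": [-14, 11, 0], "yaw": 0},
  {"hand": 0, "travel": [-14, 11, 0], "yaw": 0},
  {"hand": 0, "travel": [-14, 11, 0], "yaw": 0},
  {"hand": 0, "travel": [-14, 11, 0], "yaw": 0},
  {"hand": 0, "travel": [-14, 11, 0], "yaw": 0},
  {"hand": 0, "travel": [-14, 11, 0], "yaw": 0},
  {"hand": 0, "travel": [-14, 11, 0], "yaw": 0},
  {"hand": 0, "travel": [-14, 11, 0], "yaw": 0},
  {"hand": 0, "travel": [-10, 9, 0], "yaw": 0},
  {"hand": 0, "travel": [-6, 5, 0], "yaw": 0},
  {"hand": 0, "travel": [0, 0, 0], "yaw": 0},
  {"hand": 0, "travel": [0, 0, 0], "yaw": 0},
])

```text
t: 21.2
tcp_pos: [0.6031, -0.0281, 0.1758]
tool_rot: [-0.0, 1.0, 0.0, -0.001]
force: [0.4, -0.5, -0.4]
finger_gap: 1.005
```

```bash
python3 - <<'E'
from h import *
s=snap('wrist','w9.png');im=s['pixels']
st=manip.sense(); print(st['t'],st['tcp_pos'])
cv2.imwrite('pics/w9c.png',cv2.resize(im[110:310,190:450],None,fx=3,fy=3,interpolation=cv2.INTER_CUBIC))
E
```

```text
21.25 [ 0.60301297 -0.02829672  0.1759643 ]
```

View pics/w9c.png

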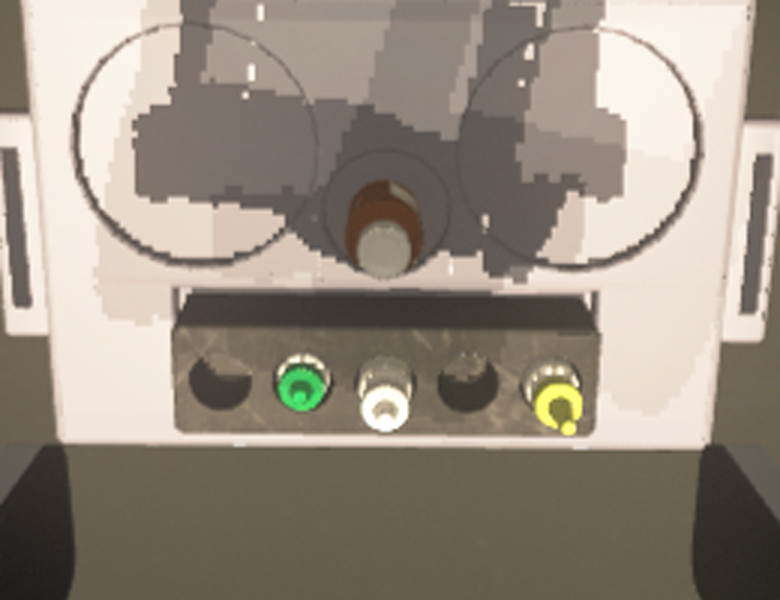

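```bash
python3 - <<'E'
from h import *
s=snap('wrist')
f=lambda n,p,z:print(n,ray(s,190+p[0]/3-.3,110+p[1]/3-.3,z).round(4)*1000)
f('cap',(384,245),.051);f('capn',(384,222),.042)
for p in [(176,328),(598,331),(598,432),(176,432)]: f('rack',p,.034)
f('wR',(195,145),.01);f('wL',(582,148),.01);f('wV',(386,213),.01)
f('plate',(62,443),.01);f('plate',(712,448),.01)
E
```

```text
cap [602.  -27.9  51. ]
capn [597.8 -27.9  42. ]
rack [630.7 -87.3  34. ]
rack [631.7  33.3  34. ]
rack [663.1  35.1  34. ]
rack [663.  -89.1  34. ]
wR [581.9 -83.6  10. ]
wL [582.9  30.6  10. ]
wV [602.5 -27.2  10. ]
plate [ 677.6 -130.8   10. ]
plate [679.6  77.3  10. ]
```

The vial is at (602,-28), under the tool. Descending onto it.

Call:
servo_tool([
  {"hand": 0, "travel": [1, 0, 6], "yaw": 0},
  {"hand": 0, "travel": [0, 0, 20], "yaw": 0},
  {"hand": 0, "travel": [0, 0, 25], "yaw": 0},
  {"hand": 0, "travel": [0, 0, 25], "yaw": 0},
  {"hand": 0, "travel": [0, 0, 25], "yaw": 0},
  {"hand": 0, "travel": [0, 0, 20], "yaw": 0},
  {"hand": 0, "travel": [0, 0, 15], "yaw": 0},
  {"hand": 0, "travel": [0, 0, 12], "yaw": 0},
  {"hand": 0, "travel": [0, 0, 8], "yaw": 0},
  {"hand": 0, "travel": [0, 0, 4], "yaw": 0},
  {"hand": 0, "travel": [0, 0, 0], "yaw": 0},
  {"hand": 0, "travel": [0, 0, 0], "yaw": 0},
])

```text
t: 22.5
tcp_pos: [0.6032, -0.0282, 0.0168]
tool_rot: [-0.0, 1.0, -0.0, 0.001]
force: [-0.3, -0.3, -0.3]
finger_gap: 1.002
```

```bash
python3 - <<'E'
from h import *
s=snap('wrist','w10.png')
st=manip.sense(); print(st['t'],st['tcp_pos'],st['force'])
E
```

```text
22.55 [ 0.60330409 -0.02818146  0.01696242] [0.22561091 0.51249944 0.17424674]
```

View pics/w10.png

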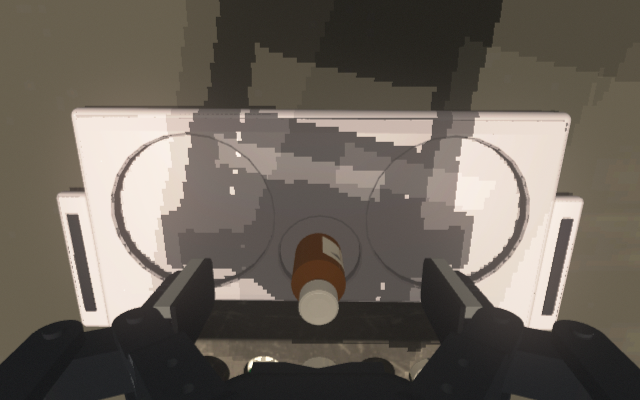

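Call:
servo_tool([
  {"hand": 0.9, "travel": [0, 0, 0], "yaw": 0},
  {"hand": 0.9, "travel": [0, 0, 0], "yaw": 0},
  {"hand": 0.9, "travel": [0, 0, 0], "yaw": 0},
  {"hand": 0.9, "travel": [0, 0, 0], "yaw": 0},
  {"hand": 0.9, "travel": [0, 0, 0], "yaw": 0},
  {"hand": 0.9, "travel": [0, 0, 0], "yaw": 0},
  {"hand": 0.9, "travel": [0, 0, 0], "yaw": 0},
  {"hand": 0.9, "travel": [0, 0, 0], "yaw": 0},
  {"hand": 0.9, "travel": [0, 0, 0], "yaw": 0},
  {"hand": 0.9, "travel": [0, 0, 0], "yaw": 0},
], newtons=30)

```text
t: 23.55
tcp_pos: [0.6028, -0.0281, 0.0164]
tool_rot: [-0.0, 1.0, -0.0, 0.0]
force: [-1.5, -0.5, 4.0]
finger_gap: 0.245
```

Call:
servo_tool([
  {"hand": 0.9, "travel": [0, 0, -5], "yaw": 0},
  {"hand": 0.9, "travel": [0, 0, -15], "yaw": 0},
  {"hand": 0.9, "travel": [0, 0, -20], "yaw": 0},
  {"hand": 0.9, "travel": [0, 0, -20], "yaw": 0},
  {"hand": 0.9, "travel": [0, 0, -20], "yaw": 0},
  {"hand": 0.9, "travel": [0, 0, -20], "yaw": 0},
  {"hand": 0.9, "travel": [0, 0, -15], "yaw": 0},
  {"hand": 0.9, "travel": [0, 0, -5], "yaw": 0},
  {"hand": 0.9, "travel": [0, 0, 0], "yaw": 0},
])

```text
t: 24.45
tcp_pos: [0.6032, -0.0282, 0.1375]
tool_rot: [-0.0, 1.0, -0.0, 0.001]
force: [-1.1, 0.0, -0.4]
finger_gap: 0.241
```

```bash
python3 - <<'E'
from h import *
s=snap('wrist','w11.png')
st=manip.sense(); print(st['t'],st['tcp_pos'],st['force'],st['finger_gap'])
E
```

```text
24.5 [ 0.60256591 -0.02805313  0.13651667] [ 0.23769977 -0.18641706 -0.10374167] 0.24639454705579797
```

View pics/w11.png

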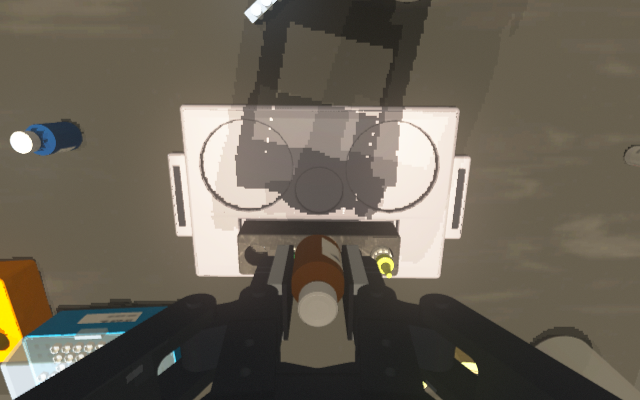

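Vial held upright, gap 0.245 (about 22 mm). I'll carry it to the tray middle and turn the jaws 90° there, so the fingers open clear of the cups.

Call:
servo_tool([
  {"hand": 0.9, "travel": [7, -8, 0], "yaw": 0},
  {"hand": 0.9, "travel": [13, -15, 0], "yaw": 0},
  {"hand": 0.9, "travel": [15, -18, 0], "yaw": 0},
  {"hand": 0.9, "travel": [15, -18, 0], "yaw": 0},
  {"hand": 0.9, "travel": [15, -18, 0], "yaw": 0},
  {"hand": 0.9, "travel": [15, -18, 0], "yaw": 0},
  {"hand": 0.9, "travel": [15, -18, 0], "yaw": 0},
  {"hand": 0.9, "travel": [15, -18, 0], "yaw": 0},
  {"hand": 0.9, "travel": [15, -18, 0], "yaw": 0},
  {"hand": 0.9, "travel": [15, -18, 0], "yaw": 0},
  {"hand": 0.9, "travel": [15, -18, 0], "yaw": 0},
  {"hand": 0.9, "travel": [15, -18, 0], "yaw": 0},
  {"hand": 0.9, "travel": [12, -15, 0], "yaw": 0},
  {"hand": 0.9, "travel": [9, -12, 0], "yaw": 0},
  {"hand": 0.9, "travel": [0, 0, 0], "yaw": 0},
])

```text
t: 26.0
tcp_pos: [0.4102, -0.2593, 0.1355]
tool_rot: [0.001, 1.0, 0.001, -0.001]
force: [0.9, -0.9, -0.2]
finger_gap: 0.247
```

Call:
servo_tool([
  {"hand": 0.9, "travel": [0, 0, 0], "yaw": 5},
  {"hand": 0.9, "travel": [0, 0, 0], "yaw": 8},
  {"hand": 0.9, "travel": [0, 0, 0], "yaw": 8},
  {"hand": 0.9, "travel": [0, 0, 0], "yaw": 8},
  {"hand": 0.9, "travel": [0, 0, 0], "yaw": 8},
  {"hand": 0.9, "travel": [0, 0, 0], "yaw": 8},
  {"hand": 0.9, "travel": [0, 0, 0], "yaw": 8},
  {"hand": 0.9, "travel": [0, 0, 0], "yaw": 8},
  {"hand": 0.9, "travel": [0, 0, 0], "yaw": 8},
  {"hand": 0.9, "travel": [0, 0, 0], "yaw": 8},
  {"hand": 0.9, "travel": [0, 0, 0], "yaw": 8},
  {"hand": 0.9, "travel": [0, 0, 0], "yaw": 5},
  {"hand": 0.9, "travel": [0, 0, 0], "yaw": 0},
  {"hand": 0.9, "travel": [0, 0, 0], "yaw": 0},
])

```text
t: 27.4
tcp_pos: [0.4117, -0.2576, 0.1359]
tool_rot: [0.706, 0.708, 0.0, -0.001]
force: [-0.4, -0.3, -0.5]
finger_gap: 0.243
```

```bash
python3 - <<'E'
from h import *
s=snap('wrist','w12.png')
st=manip.sense(); print(st['t'],st['tcp_pos'],st['tool_rot'],st['finger_gap'],st['q'])
E
```

```text
27.45 [ 0.41177961 -0.25775969  0.13594195] [ 7.06146293e-01  7.08065859e-01  1.98939236e-05 -3.90149151e-04] 0.24184994788057426 [-7.89840184e-01  4.95001435e-01  1.86798388e+00  5.01704003e-05
  7.79387857e-01 -7.92590564e-01]
```

View pics/w12.png

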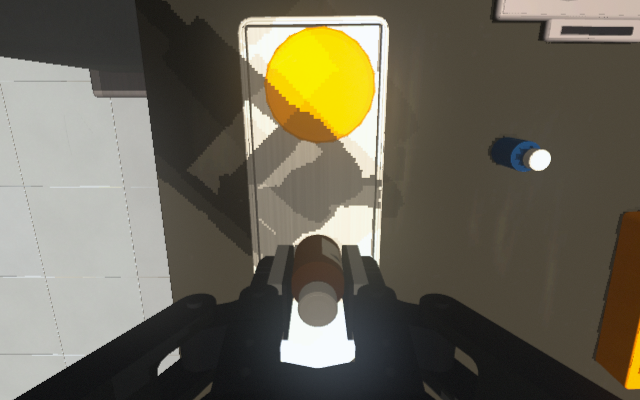

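Call:
servo_tool([
  {"hand": 0.9, "travel": [0, 0, 8], "yaw": 0},
  {"hand": 0.9, "travel": [0, 0, 20], "yaw": 0},
  {"hand": 0.9, "travel": [0, 0, 20], "yaw": 0},
  {"hand": 0.9, "travel": [0, 0, 20], "yaw": 0},
  {"hand": 0.9, "travel": [0, 0, 20], "yaw": 0},
  {"hand": 0.9, "travel": [0, 0, 15], "yaw": 0},
  {"hand": 0.9, "travel": [0, 0, 8], "yaw": 0},
  {"hand": 0.9, "travel": [0, 0, 4], "yaw": 0},
  {"hand": 0.9, "travel": [0, 0, 2], "yaw": 0},
  {"hand": 0.9, "travel": [0, 0, 1], "yaw": 0},
  {"hand": 0.9, "travel": [0, 0, 1], "yaw": 0},
  {"hand": 0.9, "travel": [0, 0, 0], "yaw": 0},
  {"hand": 0.9, "travel": [0, 0, 0], "yaw": 0},
])

```text
t: 28.75
tcp_pos: [0.4121, -0.2584, 0.0176]
tool_rot: [0.707, 0.707, -0.0, 0.0]
force: [-0.5, -0.3, -0.6]
finger_gap: 0.244
```

Call:
servo_tool([
  {"hand": 0.9, "travel": [0, 0, 1], "yaw": 0},
  {"hand": 0.9, "travel": [0, 0, 0.8], "yaw": 0},
  {"hand": 0.9, "travel": [0, 0, 0], "yaw": 0},
  {"hand": 0.7, "travel": [0, 0, 0], "yaw": 0},
  {"hand": 0.65, "travel": [0, 0, 0], "yaw": 0},
  {"hand": 0.5, "travel": [0, 0, 0], "yaw": 0},
  {"hand": 0.5, "travel": [0, 0, 0], "yaw": 0},
  {"hand": 0.5, "travel": [0, 0, 0], "yaw": 0},
  {"hand": 0.5, "travel": [0, 0, -8], "yaw": 0},
  {"hand": 0.3, "travel": [0, 0, -20], "yaw": 0},
  {"hand": 0, "travel": [0, 0, -30], "yaw": 0},
  {"hand": 0, "travel": [0, 0, -35], "yaw": 0},
  {"hand": 0, "travel": [0, 0, -35], "yaw": 0},
  {"hand": 0, "travel": [0, 0, -25], "yaw": 0},
  {"hand": 0, "travel": [0, 0, 0], "yaw": 0},
])

```text
t: 30.25
tcp_pos: [0.4136, -0.2598, 0.1723]
tool_rot: [0.707, 0.707, -0.0, 0.004]
force: [0.9, -0.0, 0.1]
finger_gap: 1.0
```

```bash
python3 - <<'E'
from h import *
s=snap('wrist','w13.png')
st=manip.sense(); print(st['t'],st['tcp_pos'],st['tool_rot'],st['finger_gap'])
E
```

```text
30.3 [ 0.4126284  -0.25891513  0.1704837 ] [ 7.06772709e-01  7.07436599e-01 -2.68871779e-05  2.40748669e-03] 0.9995923523805559
```

View pics/w13.png

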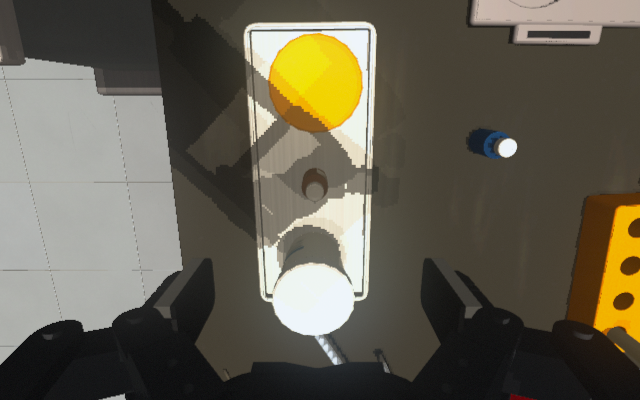

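All three stand upright in the steel tray: orange (315,82), vial (314,185) and tall (313,298). Now the rack.

Call:
servo_tool([
  {"hand": 0, "travel": [8, 8, 0], "yaw": 0},
  {"hand": 0, "travel": [16, 16, 0], "yaw": 0},
  {"hand": 0, "travel": [16, 16, 0], "yaw": 0},
  {"hand": 0, "travel": [16, 16, 0], "yaw": 0},
  {"hand": 0, "travel": [16, 16, 0], "yaw": 0},
  {"hand": 0, "travel": [16, 16, 0], "yaw": 0},
  {"hand": 0, "travel": [16, 16, 0], "yaw": 0},
  {"hand": 0, "travel": [16, 16, 0], "yaw": 0},
  {"hand": 0, "travel": [16, 16, 0], "yaw": 0},
  {"hand": 0, "travel": [16, 16, 0], "yaw": 0},
  {"hand": 0, "travel": [16, 16, 0], "yaw": 0},
  {"hand": 0, "travel": [16, 16, 0], "yaw": 0},
  {"hand": 0, "travel": [16, 16, 0], "yaw": 0},
  {"hand": 0, "travel": [16, 16, 0], "yaw": 0},
  {"hand": 0, "travel": [10, 12, 0], "yaw": 0},
  {"hand": 0, "travel": [5, 7, 0], "yaw": 0.4},
  {"hand": 0, "travel": [0, 0, 0], "yaw": 0},
  {"hand": 0, "travel": [0, 0, 0], "yaw": 0},
])

```text
t: 32.1
tcp_pos: [0.6457, -0.0269, 0.1673]
tool_rot: [0.709, 0.705, -0.001, -0.001]
force: [-0.2, 0.6, 0.2]
finger_gap: 0.998
```

```bash
python3 - <<'E'
from h import *
s=snap('wrist','w14.png')
st=manip.sense(); print(st['t'],st['tcp_pos'],st['tool_rot'],st['finger_gap'])
cv2.imwrite('pics/w14c.png',cv2.resize(s['pixels'][60:330,220:420],None,fx=2.2,fy=2.2,interpolation=cv2.INTER_CUBIC))
E
```

```text
32.15 [ 0.64570396 -0.02724163  0.16761029] [ 7.09397160e-01  7.04808114e-01 -7.00162418e-04 -8.37411319e-04] 0.9998206982080967
```

View pics/w14c.png

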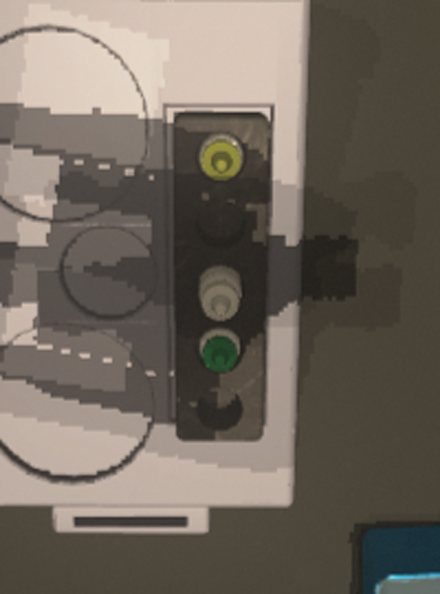

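```bash
python3 - <<'E'
from h import *
s=snap('wrist')
for p in [(175,260),(268,260),(176,120),(272,120),(178,435),(264,435),(221,112),(220,440)]: print(p,ray(s,220+p[0]/2.2-.3,60+p[1]/2.2-.3,.034).round(4)*1000)
E
```

```text
(175, 260) [631.3 -16.6  34. ]
(268, 260) [665.4 -16.8  34. ]
(176, 120) [632.8  33.1  34. ]
(272, 120) [666.2  32.9  34. ]
(178, 435) [631.  -86.4  34. ]
(264, 435) [664.6 -86.6  34. ]
(221, 112) [648.5  35.7  34. ]
(220, 440) [647.4 -88.6  34. ]
```

Call:
servo_tool([
  {"hand": 0, "travel": [0, 2.3, 6], "yaw": 0},
  {"hand": 0, "travel": [0, 0, 20], "yaw": 0},
  {"hand": 0, "travel": [0, 0, 25], "yaw": 0},
  {"hand": 0, "travel": [0, 0, 25], "yaw": 0},
  {"hand": 0, "travel": [0, 0, 25], "yaw": 0},
  {"hand": 0, "travel": [0, 0, 20], "yaw": 0},
  {"hand": 0, "travel": [0, 0, 15], "yaw": 0},
  {"hand": 0, "travel": [0, 0, 10], "yaw": 0},
  {"hand": 0, "travel": [0, 0, 5], "yaw": 0},
  {"hand": 0, "travel": [0, 0, 2], "yaw": 0},
  {"hand": 0, "travel": [0, 0, 0], "yaw": 0},
  {"hand": 0, "travel": [0, 0, 0], "yaw": 0},
])

```text
t: 33.4
tcp_pos: [0.6497, -0.0272, 0.0163]
tool_rot: [0.709, 0.705, 0.0, 0.001]
force: [0.5, -0.5, 0.6]
finger_gap: 1.0
```

```bash
python3 - <<'E'
from h import *
s=snap('wrist','w15.png')
st=manip.sense(); print(st['t'],st['tcp_pos'],st['tool_rot'],st['force'])
E
```

```text
33.45 [ 0.64961833 -0.02715549  0.01630799] [7.09268420e-01 7.04938008e-01 4.53201054e-04 7.12594763e-04] [-0.08954052 -0.40536309 -0.33102136]
```

View pics/w15.png

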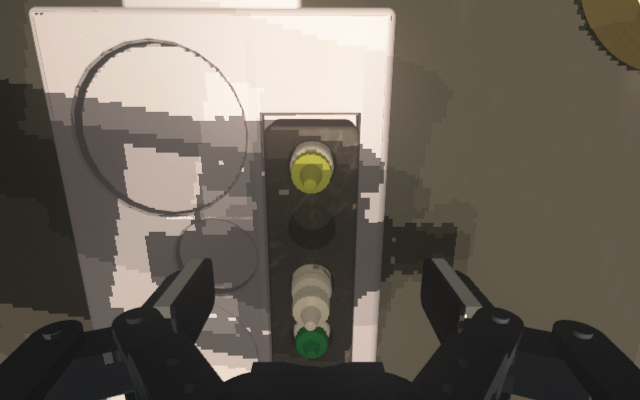

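The rack spans u 268–357 and the fingers centre at 317, so I'll shift 2 mm toward the robot and lower 3.5 mm before closing.

Call:
servo_tool([
  {"hand": 0, "travel": [0, -2, 2], "yaw": 0},
  {"hand": 0, "travel": [0, 0, 1.5], "yaw": 0},
  {"hand": 0.3, "travel": [0, 0, 0], "yaw": 0},
  {"hand": 0.5, "travel": [0, 0, 0], "yaw": 0},
  {"hand": 0.7, "travel": [0, 0, 0], "yaw": 0},
  {"hand": 0.7, "travel": [0, 0, 0], "yaw": 0},
  {"hand": 0.7, "travel": [0, 0, 0], "yaw": 0},
  {"hand": 0.7, "travel": [0, 0, 0], "yaw": 0},
  {"hand": 0.7, "travel": [0, 0, 0], "yaw": 0},
  {"hand": 0.7, "travel": [0, 0, 0], "yaw": 0},
], newtons=50)

```text
t: 34.45
tcp_pos: [0.6475, -0.0272, 0.0122]
tool_rot: [0.709, 0.705, 0.0, 0.0]
force: [1.0, 0.1, 1.0]
finger_gap: 0.408
```

```bash
python3 - <<'E'
from h import *
s=snap('wrist','w16.png')
st=manip.sense(); print(st['t'],st['tcp_pos'],st['tool_rot'],st['force'],st['finger_gap'])
E
```

```text
34.5 [ 0.6474886  -0.02717221  0.01215654] [7.09310122e-01 7.04896338e-01 2.99642670e-04 4.62305716e-04] [1.67052982 0.00704549 2.5012537 ] 0.40720571221403545
```

View pics/w16.png

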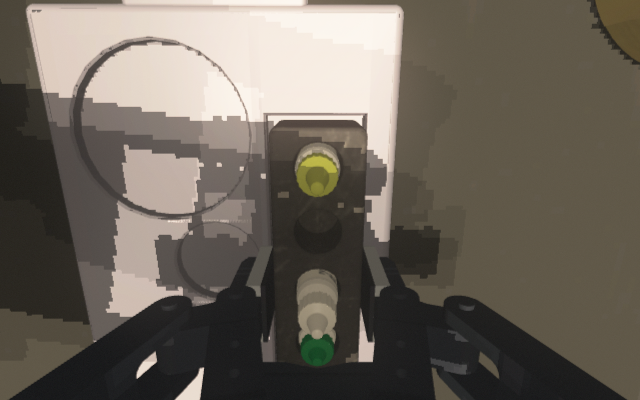

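Gripped at 36 mm. Lifting gently.

Call:
servo_tool([
  {"hand": 0.7, "travel": [0, 0, -2], "yaw": 0},
  {"hand": 0.7, "travel": [0, 0, -4], "yaw": 0},
  {"hand": 0.7, "travel": [0, 0, -8], "yaw": 0},
  {"hand": 0.7, "travel": [0, 0, -12], "yaw": 0},
  {"hand": 0.7, "travel": [0, 0, -14], "yaw": 0},
  {"hand": 0.7, "travel": [0, 0, -14], "yaw": 0},
  {"hand": 0.7, "travel": [0, 0, -14], "yaw": 0},
  {"hand": 0.7, "travel": [0, 0, -10], "yaw": 0},
  {"hand": 0.7, "travel": [0, 0, -5], "yaw": 0},
  {"hand": 0.7, "travel": [0, 0, -2], "yaw": 0},
  {"hand": 0.7, "travel": [0, 0, 0], "yaw": 0},
])

```text
t: 35.6
tcp_pos: [0.6468, -0.0271, 0.097]
tool_rot: [0.709, 0.705, -0.0, -0.0]
force: [-0.4, 0.6, -2.5]
finger_gap: 0.411
```

```bash
python3 - <<'E'
from h import *
s=snap('wrist','w17.png');snap('scene','s17.png')
st=manip.sense(); print(st['t'],st['tcp_pos'],st['tool_rot'],st['force'],st['ft_torque'],st['finger_gap'])
E
```

```text
35.7 [ 0.64646212 -0.02698526  0.09625754] [ 7.09314193e-01  7.04892094e-01 -3.91654493e-04 -5.97654547e-04] [ 0.16055516  0.5129447  -1.80632559] [-0.01370657 -0.00951082 -0.01193364] 0.41131743997729114
```

View pics/w17.png

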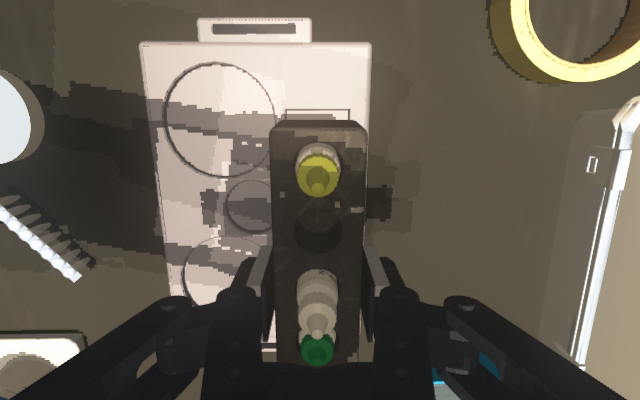

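View pics/s17.png

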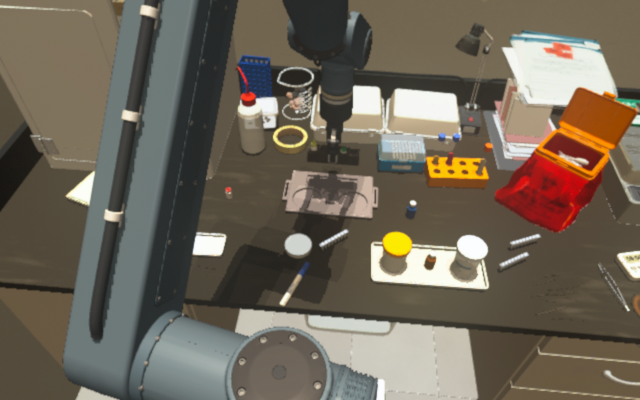

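Call:
servo_tool([
  {"hand": 0.7, "travel": [4, -3, 0], "yaw": 0},
  {"hand": 0.7, "travel": [9, -7, 0], "yaw": 0},
  {"hand": 0.7, "travel": [14, -10, 0], "yaw": 0},
  {"hand": 0.7, "travel": [17, -13, 0], "yaw": 0},
  {"hand": 0.7, "travel": [17, -13, 0], "yaw": 0},
  {"hand": 0.7, "travel": [17, -13, 0], "yaw": 0},
  {"hand": 0.7, "travel": [17, -13, 0], "yaw": 0},
  {"hand": 0.7, "travel": [17, -13, 0], "yaw": 0},
  {"hand": 0.7, "travel": [17, -13, 0], "yaw": 0},
  {"hand": 0.7, "travel": [17, -13, 0], "yaw": 0},
  {"hand": 0.7, "travel": [17, -13, 0], "yaw": 0},
  {"hand": 0.7, "travel": [17, -13, 0], "yaw": 0},
  {"hand": 0.7, "travel": [17, -13, 0], "yaw": 0},
  {"hand": 0.7, "travel": [17, -13, 0], "yaw": 0},
  {"hand": 0.7, "travel": [17, -13, 0], "yaw": 0},
  {"hand": 0.7, "travel": [17, -13, 0], "yaw": 0},
  {"hand": 0.7, "travel": [17, -13, 0], "yaw": 0},
])

```text
t: 37.4
tcp_pos: [0.4452, 0.2405, 0.0971]
tool_rot: [0.709, 0.705, 0.0, -0.0]
force: [0.3, -0.8, -1.6]
finger_gap: 0.411
```

Call:
servo_tool([
  {"hand": 0.7, "travel": [16, -11, 0], "yaw": 0},
  {"hand": 0.7, "travel": [12, -9, 0], "yaw": 0},
  {"hand": 0.7, "travel": [8, -6, 0], "yaw": 0},
  {"hand": 0.7, "travel": [3, -2, 0], "yaw": -1},
  {"hand": 0.7, "travel": [0, 0, 0], "yaw": -1.1},
  {"hand": 0.7, "travel": [0, 0, 0], "yaw": -1},
  {"hand": 0.7, "travel": [0, 0, 0], "yaw": 0},
  {"hand": 0.7, "travel": [0, 0, 0], "yaw": 0},
])

```text
t: 38.2
tcp_pos: [0.4194, 0.2779, 0.0969]
tool_rot: [0.69, 0.723, 0.0, 0.0]
force: [0.2, -0.3, -1.8]
finger_gap: 0.416
```

```bash
python3 - <<'E'
from h import *
s=snap('wrist','w18.png');snap('top','t18.png')
st=manip.sense(); print(st['t'],st['tcp_pos'],st['tool_rot'],st['force'],st['ft_torque'],st['finger_gap'])
E
```

```text
38.3 [0.41919207 0.27800542 0.09688786] [6.90297741e-01 7.23525416e-01 6.04833137e-06 1.41919340e-05] [-0.50273694  0.53756333 -2.17854678] [ 0.00916592  0.03522645 -0.00229781] 0.40944333994604515
```

View pics/w18.png

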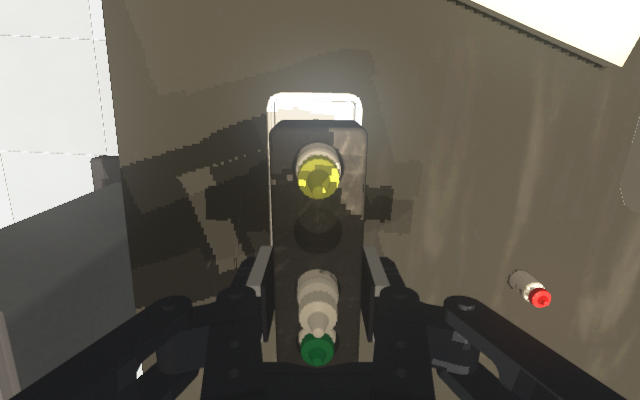

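View pics/t18.png

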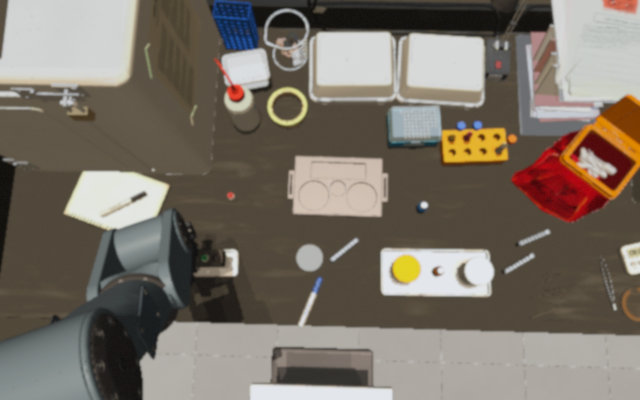

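```bash
python3 - <<'E'
from h import *
from scipy.spatial.transform import Rotation as Ro
s=snap('wrist');st=manip.sense();Rt=Ro.from_quat(st['tool_rot']).as_matrix();p=np.array(st['tcp_pos'])
cv2.imwrite('pics/w18c.png',cv2.resize(s['pixels'][80:270,240:400],None,fx=3.5,fy=3.5,interpolation=cv2.INTER_CUBIC))
for uv in [(268,105),(362,105),(270,200),(362,200),(315,93.5)]:
    X=ray(s,*uv,.010); print(uv,X.round(4)*1000,(Rt.T@(X-p)).round(4)*1000)
for uv in [(269,140),(366,140),(318,122)]:
    X=ray(s,*uv,.115); print('rack',uv,X.round(4)*1000,(Rt.T@(X-p)).round(4)*1000)
E
```

```text
(268, 105) [385.4 344.1  10. ] [ 67.5 -30.5  86.9]
(362, 105) [444.7 346.8  10. ] [67.5 28.8 86.9]
(270, 200) [387.2 281.8  10. ] [  5.2 -31.7  86.9]
(362, 200) [449.8 284.6  10. ] [ 5.1 30.9 86.9]
(315, 93.5) [414.8 352.4  10. ] [74.4 -0.8 86.9]
rack (269, 140) [400.1 334.  115. ] [ 56.8 -16.3 -18.1]
rack (366, 140) [434.2 335.6 115. ] [ 56.7  17.8 -18.1]
rack (318, 122) [417. 341. 115.] [ 62.9   0.9 -18.1]
```

View pics/w18c.png

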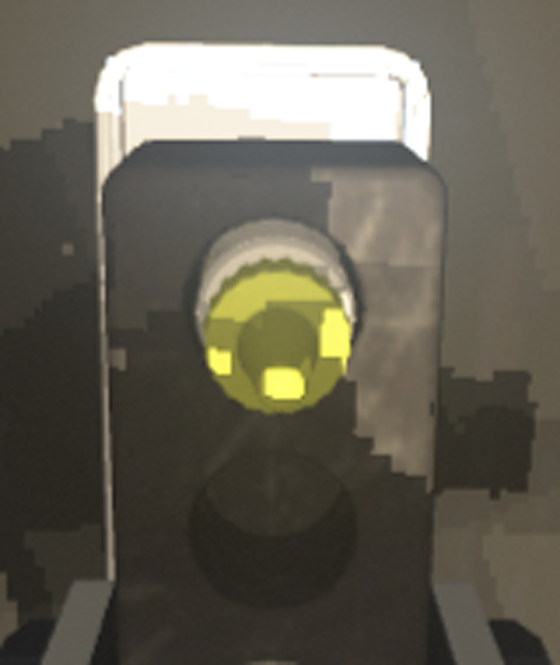

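Tray centre sits at (-2.7,-0.6) mm in the tool frame and the rack at (0,0.8), so I'll shift (-2.5,-1.5) and lower.

Call:
servo_tool([
  {"hand": 0.7, "travel": [-1.5, -1, 5], "yaw": 0},
  {"hand": 0.7, "travel": [-1, -0.5, 10], "yaw": 0},
  {"hand": 0.7, "travel": [0, 0, 14], "yaw": 0},
  {"hand": 0.7, "travel": [0, 0, 14], "yaw": 0},
  {"hand": 0.7, "travel": [0, 0, 14], "yaw": 0},
  {"hand": 0.7, "travel": [0, 0, 11], "yaw": 0},
  {"hand": 0.7, "travel": [0, 0, 7], "yaw": 0},
  {"hand": 0.7, "travel": [0, 0, 4], "yaw": 0},
  {"hand": 0.7, "travel": [0, 0, 2], "yaw": 0},
  {"hand": 0.7, "travel": [0, 0, 1], "yaw": 0},
  {"hand": 0.7, "travel": [0, 0, 0], "yaw": 0},
  {"hand": 0.7, "travel": [0, 0, 0], "yaw": 0},
])

```text
t: 39.55
tcp_pos: [0.4178, 0.2759, 0.0153]
tool_rot: [0.69, 0.724, 0.0, 0.0]
force: [-0.6, 0.5, -1.5]
finger_gap: 0.413
```

```bash
python3 - <<'E'
from h import *
s=snap('wrist','w19.png')
st=manip.sense(); print(st['t'],st['tcp_pos'],st['tool_rot'],st['force'],st['ft_torque'],st['finger_gap'])
E
```

```text
39.6 [0.41776609 0.27591021 0.01530701] [6.89954341e-01 7.23852756e-01 3.95132459e-04 1.97762338e-04] [ 0.11187854 -0.9790082  -1.92742722] [0.02560213 0.00407212 0.00543488] 0.4111960495732984
```

View pics/w19.png

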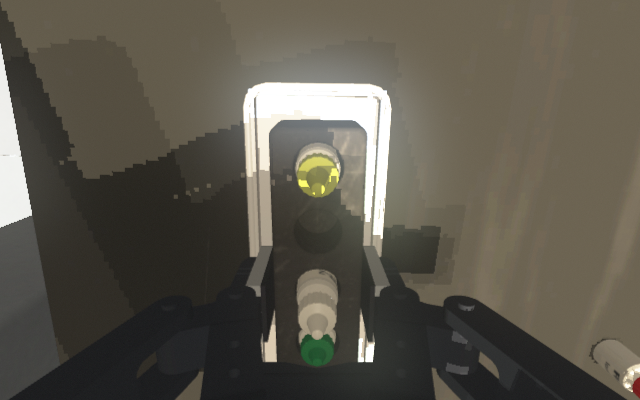

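The rack (u 270–366) lies inside the tray walls (u 248–388). Lowering the last 4 mm.

Call:
servo_tool([
  {"hand": 0.7, "travel": [0, 0, 1.5], "yaw": 0},
  {"hand": 0.7, "travel": [0, 0, 1], "yaw": 0},
  {"hand": 0.7, "travel": [0, 0, 0.7], "yaw": 0},
  {"hand": 0.7, "travel": [0, 0, 0.5], "yaw": 0},
  {"hand": 0.7, "travel": [0, 0, 0], "yaw": 0},
  {"hand": 0.7, "travel": [0, 0, 0], "yaw": 0},
])

```text
t: 40.2
tcp_pos: [0.4175, 0.2758, 0.0112]
tool_rot: [0.69, 0.724, -0.0, -0.0]
force: [0.2, -0.5, -2.0]
finger_gap: 0.413
```

Call:
servo_tool([
  {"hand": 0.7, "travel": [0, 0, 0.5], "yaw": 0},
  {"hand": 0.7, "travel": [0, 0, 0], "yaw": 0},
  {"hand": 0.7, "travel": [0, 0, 0], "yaw": 0},
])

```text
t: 40.5
tcp_pos: [0.4175, 0.2758, 0.0111]
tool_rot: [0.69, 0.724, 0.0, 0.0]
force: [-0.2, 0.5, 4.5]
finger_gap: 0.414
```

Contact (+4.5 N), so the rack is on the tray floor. Release slowly and lift.

Call:
servo_tool([
  {"hand": 0.57, "travel": [0, 0, 0], "yaw": 0},
  {"hand": 0.53, "travel": [0, 0, 0], "yaw": 0},
  {"hand": 0.45, "travel": [0, 0, 0], "yaw": 0},
  {"hand": 0.3, "travel": [0, 0, 0], "yaw": 0},
  {"hand": 0.1, "travel": [0, 0, 0], "yaw": 0},
  {"hand": 0, "travel": [0, 0, 0], "yaw": 0},
  {"hand": 0, "travel": [0, 0, 0], "yaw": 0},
  {"hand": 0, "travel": [0, 0, -5], "yaw": 0},
  {"hand": 0, "travel": [0, 0, -15], "yaw": 0},
  {"hand": 0, "travel": [0, 0, -25], "yaw": 0},
  {"hand": 0, "travel": [0, 0, -30], "yaw": 0},
  {"hand": 0, "travel": [0, 0, -35], "yaw": 0},
  {"hand": 0, "travel": [0, 0, -30], "yaw": 0},
  {"hand": 0, "travel": [0, 0, -15], "yaw": 0},
  {"hand": 0, "travel": [0, 0, 0], "yaw": 2.7},
])

```text
t: 42.0
tcp_pos: [0.419, 0.2764, 0.1687]
tool_rot: [0.707, 0.707, 0.003, 0.001]
force: [0.3, -0.5, 0.3]
finger_gap: 0.993
```

```bash
python3 - <<'E'
from h import *
s=snap('wrist','w20.png')
st=manip.sense(); print(st['t'],st['tcp_pos'],st['tool_rot'],st['force'],st['finger_gap'])
E
```

```text
42.05 [0.41815548 0.27610126 0.16762765] [0.70785871 0.70635152 0.00172041 0.00078728] [ 0.04609932 -0.49261607 -0.69968932] 0.999624150388535
```

View pics/w20.png

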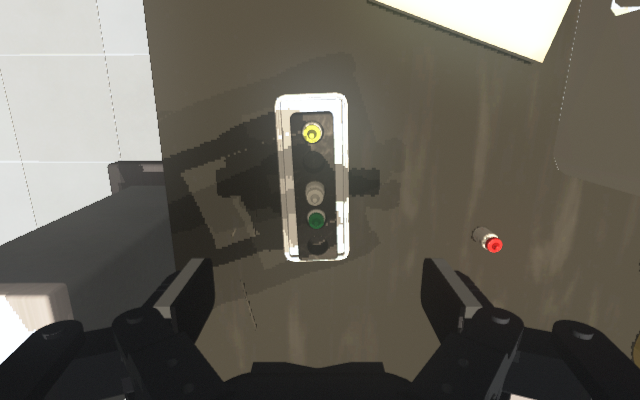

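The rack stands flat inside the drip tray with all three bottles seated: yellow (312,132), white (315,193), green (316,219). Now back for the vial.

Call:
servo_tool([
  {"hand": 0, "travel": [-15, 2, 0], "yaw": 0},
  {"hand": 0, "travel": [-33, 5, 0], "yaw": 0},
  {"hand": 0, "travel": [-33, 5, 0], "yaw": 0},
  {"hand": 0, "travel": [-33, 5, 0], "yaw": 0},
  {"hand": 0, "travel": [-33, 5, 0], "yaw": 0},
  {"hand": 0, "travel": [-33, 5, 0], "yaw": 0},
  {"hand": 0, "travel": [-33, 5, 0], "yaw": 0},
  {"hand": 0, "travel": [-33, 5, 0], "yaw": 0},
  {"hand": 0, "travel": [-33, -5, 0], "yaw": 0},
  {"hand": 0, "travel": [-33, -5, 0], "yaw": 0},
  {"hand": 0, "travel": [-33, -5, 0], "yaw": 0},
  {"hand": 0, "travel": [-33, -5, 0], "yaw": 0},
  {"hand": 0, "travel": [-33, -5, 0], "yaw": 0},
  {"hand": 0, "travel": [-33, -5, 0], "yaw": 0},
  {"hand": 0, "travel": [-33, -5, 0], "yaw": 0},
  {"hand": 0, "travel": [-30, -5, 0], "yaw": 0},
  {"hand": 0, "travel": [-20, -3, 0], "yaw": 0},
  {"hand": 0, "travel": [-7, 0, 0], "yaw": 0},
  {"hand": 0, "travel": [0, 0, 0], "yaw": 0},
  {"hand": 0, "travel": [0, 0, 0], "yaw": 0},
])

```text
t: 44.05
tcp_pos: [0.4115, -0.257, 0.1655]
tool_rot: [0.707, 0.708, 0.0, -0.001]
force: [-0.1, -0.3, 0.1]
finger_gap: 1.004
```

```bash
python3 - <<'E'
from h import *
s=snap('wrist','w21.png')
st=manip.sense(); print(st['t'],st['tcp_pos'],st['tool_rot'],st['force'],st['finger_gap'])
cv2.imwrite('pics/w21c.png',cv2.resize(s['pixels'][0:360,200:440],None,fx=1.6,fy=1.6,interpolation=cv2.INTER_CUBIC))
E
```

```text
44.1 [ 0.41164052 -0.25671119  0.16555654] [ 7.06413406e-01  7.07799058e-01  1.29739120e-04 -7.59870622e-04] [ 0.67121044 -0.4748344  -0.4956074 ] 0.998957365210071
```

View pics/w21c.png

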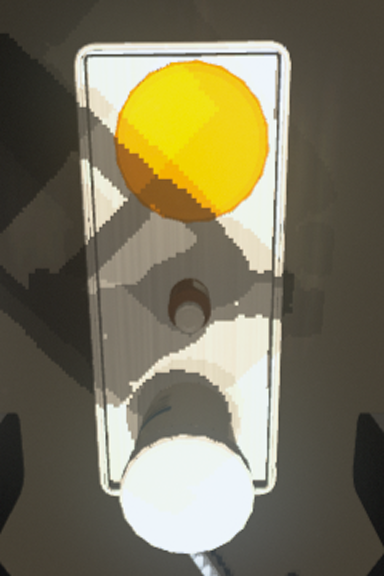

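Call:
servo_tool([
  {"hand": 0, "travel": [-1.5, 0.5, 6], "yaw": 0},
  {"hand": 0, "travel": [0, 0, 20], "yaw": 0},
  {"hand": 0, "travel": [0, 0, 25], "yaw": 0},
  {"hand": 0, "travel": [0, 0, 25], "yaw": 0},
  {"hand": 0, "travel": [0, 0, 25], "yaw": 0},
  {"hand": 0, "travel": [0, 0, 20], "yaw": 0},
  {"hand": 0, "travel": [0, 0, 14], "yaw": 0},
  {"hand": 0, "travel": [0, 0, 8], "yaw": 0},
  {"hand": 0, "travel": [0, 0, 4], "yaw": 0},
  {"hand": 0, "travel": [0, 0, 2], "yaw": 0},
  {"hand": 0, "travel": [0, 0, 0], "yaw": 0},
  {"hand": 0, "travel": [0, 0, 0], "yaw": 0},
])

```text
t: 45.3
tcp_pos: [0.4127, -0.2599, 0.0173]
tool_rot: [0.707, 0.707, -0.0, 0.001]
force: [-0.2, 0.3, 0.6]
finger_gap: 0.998
```

```bash
python3 - <<'E'
from h import *
s=snap('wrist','w22.png')
st=manip.sense(); print(st['t'],st['tcp_pos'],st['force'],st['finger_gap'])
E
```

```text
45.35 [ 0.41270981 -0.25996765  0.01730098] [-0.20714124 -0.36845415 -0.61517083] 1.0055974895029516
```

View pics/w22.png

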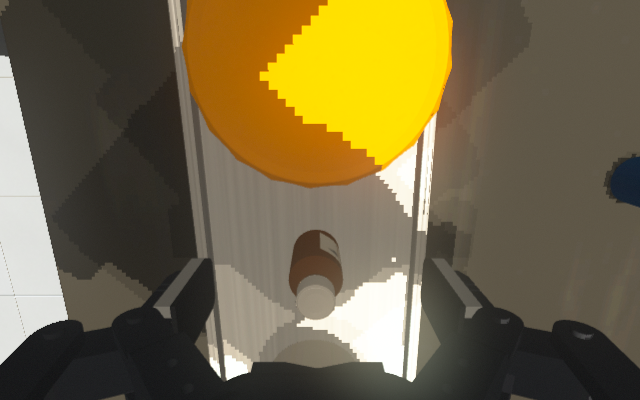

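Call:
servo_tool([
  {"hand": 0, "travel": [1.5, -0.7, 0.8], "yaw": 0},
  {"hand": 0.9, "travel": [0, 0, 0], "yaw": 0},
  {"hand": 0.9, "travel": [0, 0, 0], "yaw": 0},
  {"hand": 0.9, "travel": [0, 0, 0], "yaw": 0},
  {"hand": 0.9, "travel": [0, 0, 0], "yaw": 0},
  {"hand": 0.9, "travel": [0, 0, 0], "yaw": 0},
  {"hand": 0.9, "travel": [0, 0, 0], "yaw": 0},
  {"hand": 0.9, "travel": [0, 0, 0], "yaw": 0},
  {"hand": 0.9, "travel": [0, 0, 0], "yaw": 0},
  {"hand": 0.9, "travel": [0, 0, 0], "yaw": 0},
  {"hand": 0.9, "travel": [0, 0, 0], "yaw": 0},
], newtons=30)

```text
t: 46.45
tcp_pos: [0.4117, -0.2583, 0.016]
tool_rot: [0.707, 0.707, -0.0, 0.0]
force: [-1.0, 0.9, 3.7]
finger_gap: 0.244
```

Call:
servo_tool([
  {"hand": 0.9, "travel": [0, 0, -5], "yaw": 0},
  {"hand": 0.9, "travel": [0, 0, -15], "yaw": 0},
  {"hand": 0.9, "travel": [0, 0, -20], "yaw": 0},
  {"hand": 0.9, "travel": [0, 0, -20], "yaw": 0},
  {"hand": 0.9, "travel": [0, 0, -20], "yaw": 0},
  {"hand": 0.9, "travel": [0, 0, -20], "yaw": 0},
  {"hand": 0.9, "travel": [0, 0, -15], "yaw": 0},
  {"hand": 0.9, "travel": [0, 0, -5], "yaw": 0},
  {"hand": 0.9, "travel": [0, 0, 0], "yaw": 0},
])

```text
t: 47.35
tcp_pos: [0.412, -0.2584, 0.1364]
tool_rot: [0.707, 0.707, 0.0, 0.001]
force: [0.8, -0.2, -0.5]
finger_gap: 0.243
```

Call:
servo_tool([
  {"hand": 0.9, "travel": [8, 7, 0], "yaw": 0},
  {"hand": 0.9, "travel": [15, 13, 0], "yaw": 0},
  {"hand": 0.9, "travel": [18, 15, 0], "yaw": 0},
  {"hand": 0.9, "travel": [18, 15, 0], "yaw": 0},
  {"hand": 0.9, "travel": [18, 15, 0], "yaw": 0},
  {"hand": 0.9, "travel": [18, 15, 0], "yaw": 0},
  {"hand": 0.9, "travel": [18, 15, 0], "yaw": 0},
  {"hand": 0.9, "travel": [18, 15, 0], "yaw": 0},
  {"hand": 0.9, "travel": [18, 15, 0], "yaw": 0},
  {"hand": 0.9, "travel": [18, 15, 0], "yaw": 0},
  {"hand": 0.9, "travel": [18, 15, 0], "yaw": 0},
  {"hand": 0.9, "travel": [18, 15, 0], "yaw": 0},
  {"hand": 0.9, "travel": [15, 12, 0], "yaw": 0},
  {"hand": 0.9, "travel": [13, 8.5, 0], "yaw": 0},
  {"hand": 0.9, "travel": [0, 0, 0], "yaw": 0},
  {"hand": 0.9, "travel": [0, 0, 0], "yaw": 0},
])

```text
t: 48.95
tcp_pos: [0.6013, -0.0267, 0.1351]
tool_rot: [0.706, 0.708, -0.001, -0.001]
force: [-0.6, -0.9, -0.1]
finger_gap: 0.246
```

```bash
python3 - <<'E'
from h import *
s=snap('wrist','w23.png')
st=manip.sense(); print(st['t'],st['tcp_pos'],st['force'],st['finger_gap'])
E
```

```text
49.0 [ 0.60113752 -0.02718303  0.13531108] [ 0.93845897 -0.43363581  0.15309648] 0.24188562072505876
```

View pics/w23.png

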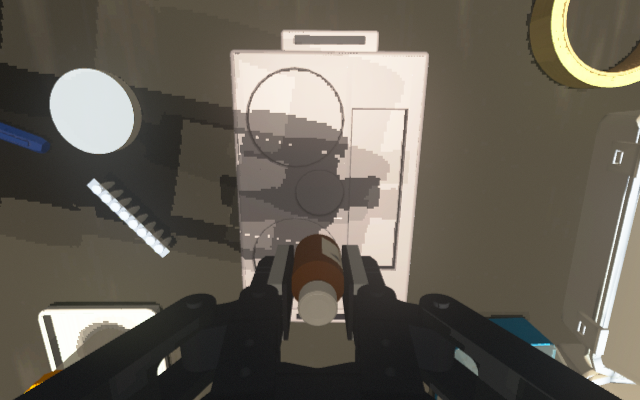

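Call:
servo_tool([
  {"hand": 0.9, "travel": [0, 1, 8], "yaw": 0},
  {"hand": 0.9, "travel": [0, 0, 20], "yaw": 0},
  {"hand": 0.9, "travel": [0, 0, 20], "yaw": 0},
  {"hand": 0.9, "travel": [0, 0, 20], "yaw": 0},
  {"hand": 0.9, "travel": [0, 0, 20], "yaw": 0},
  {"hand": 0.9, "travel": [0, 0, 14], "yaw": 0},
  {"hand": 0.9, "travel": [0, 0, 7], "yaw": 0},
  {"hand": 0.9, "travel": [0, 0, 4], "yaw": 0},
  {"hand": 0.9, "travel": [0, 0, 2], "yaw": 0},
  {"hand": 0.9, "travel": [0, 0, 1], "yaw": 0},
  {"hand": 0.9, "travel": [0, 0, 0], "yaw": 0},
  {"hand": 0.9, "travel": [0, 0, 0], "yaw": 0},
])

```text
t: 50.2
tcp_pos: [0.6035, -0.0271, 0.0205]
tool_rot: [0.707, 0.707, 0.0, 0.001]
force: [-0.5, 0.5, -0.7]
finger_gap: 0.245
```

Call:
servo_tool([
  {"hand": 0.9, "travel": [0, -0.7, 1.5], "yaw": 0},
  {"hand": 0.9, "travel": [0, 0, 1], "yaw": 0},
  {"hand": 0.9, "travel": [0, 0, 0.7], "yaw": 0},
  {"hand": 0.9, "travel": [0, 0, 0], "yaw": 0},
  {"hand": 0.9, "travel": [0, 0, 0], "yaw": 0},
])

```text
t: 50.7
tcp_pos: [0.6022, -0.027, 0.017]
tool_rot: [0.707, 0.707, -0.0, -0.0]
force: [-1.4, 1.1, 3.5]
finger_gap: 0.244
```

Contact. Release and rise.

Call:
servo_tool([
  {"hand": 0.7, "travel": [0, 0, 0], "yaw": 0},
  {"hand": 0.65, "travel": [0, 0, 0], "yaw": 0},
  {"hand": 0.5, "travel": [0, 0, 0], "yaw": 0},
  {"hand": 0.4, "travel": [0, 0, 0], "yaw": 0},
  {"hand": 0.4, "travel": [0, 0, 0], "yaw": 0},
  {"hand": 0.4, "travel": [0, 0, -8], "yaw": 0},
  {"hand": 0.2, "travel": [0, 0, -20], "yaw": 0},
  {"hand": 0, "travel": [0, 0, -30], "yaw": 0},
  {"hand": 0, "travel": [0, 0, -35], "yaw": 0},
  {"hand": 0, "travel": [0, 0, -35], "yaw": 0},
  {"hand": 0, "travel": [0, 0, -25], "yaw": 0},
  {"hand": 0, "travel": [0, 0, 0], "yaw": 0},
])

```text
t: 51.9
tcp_pos: [0.6052, -0.0276, 0.1746]
tool_rot: [0.707, 0.707, 0.003, 0.004]
force: [0.2, 0.7, -0.3]
finger_gap: 0.996
```

```bash
python3 - <<'E'
from h import *
s=snap('wrist','w24.png')
st=manip.sense(); print(st['t'],st['tcp_pos'],st['tool_rot'],st['finger_gap'])
E
```

```text
51.95 [ 0.6036039  -0.02730575  0.172329  ] [0.70679171 0.70741686 0.0013728  0.00223028] 0.9994157615488276
```

View pics/w24.png

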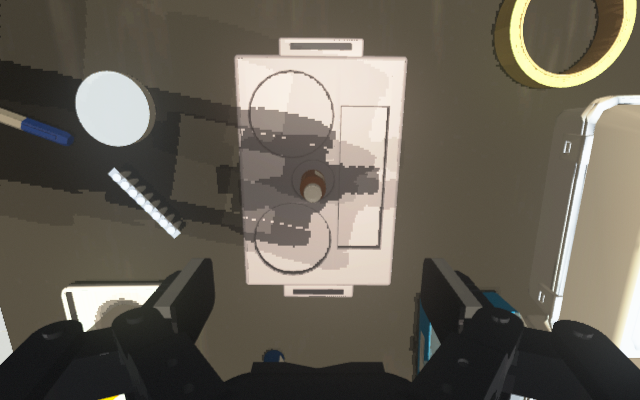

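Call:
servo_tool([
  {"hand": 0, "travel": [-8, -10, 0], "yaw": 0},
  {"hand": 0, "travel": [-11, -14, 0], "yaw": 0},
  {"hand": 0, "travel": [-11, -14, 0], "yaw": 0},
  {"hand": 0, "travel": [-11, -14, 0], "yaw": 0},
  {"hand": 0, "travel": [-11, -14, 0], "yaw": 0},
  {"hand": 0, "travel": [-11, -14, 0], "yaw": 0},
  {"hand": 0, "travel": [-11, -14, 0], "yaw": 0},
  {"hand": 0, "travel": [-11, -14, 0], "yaw": 0},
  {"hand": 0, "travel": [-11, -14, 0], "yaw": 0},
  {"hand": 0, "travel": [-11, -14, 0], "yaw": 0},
  {"hand": 0, "travel": [-11, -14, 0], "yaw": 0},
  {"hand": 0, "travel": [-11, -14, 0], "yaw": 0},
  {"hand": 0, "travel": [-11, -14, 0], "yaw": 0},
  {"hand": 0, "travel": [-9, -9, 0], "yaw": 0},
  {"hand": 0, "travel": [-4.5, -3.5, 0], "yaw": 0},
  {"hand": 0, "travel": [0, 0, 0], "yaw": 0},
  {"hand": 0, "travel": [0, 0, 0], "yaw": 0},
])

```text
t: 53.65
tcp_pos: [0.4122, -0.1807, 0.1696]
tool_rot: [0.707, 0.707, 0.0, 0.0]
force: [0.3, -0.1, 0.3]
finger_gap: 0.997
```

```bash
python3 - <<'E'
from h import *
s=snap('wrist','w25.png');im=s['pixels']
st=manip.sense(); print(st['t'],st['tcp_pos'],st['tool_rot'],st['finger_gap'])
hsv=cv2.cvtColor(im,cv2.COLOR_BGR2HSV).astype(int);H,S,V=hsv[...,0],hsv[...,1],hsv[...,2]
m=((H>12)&(H<35)&(S>150)).astype(np.uint8);m[260:]=0;m[:,:220]=0;m[:,420:]=0
m=cv2.morphologyEx(m,cv2.MORPH_OPEN,np.ones((7,7),np.uint8))
c=max(cv2.findContours(m,0,cv2.CHAIN_APPROX_NONE)[0],key=cv2.contourArea);e=cv2.fitEllipse(c);print(e,ray(s,*e[0],.074)*1000)
E
```

```text
53.7 [ 0.41231173 -0.18057532  0.16966338] [7.06733711e-01 7.07479642e-01 1.09770540e-04 7.48290239e-05] 0.9984928990539477
((317.3269348144531, 196.70181274414062), (75.44185638427734, 87.11504364013672), 83.80061340332031) [ 412.63706511 -175.54077047   74.        ]
```

View pics/w25.png

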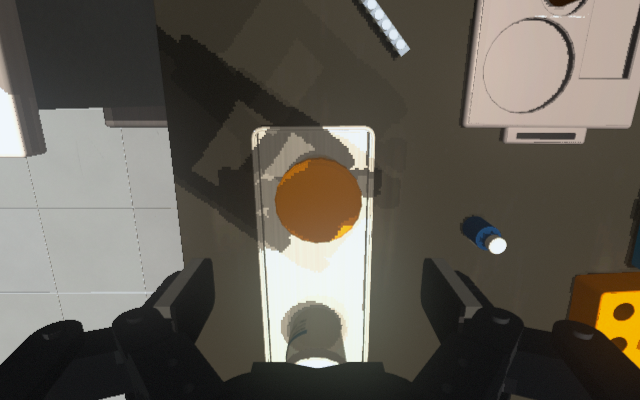

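Call:
servo_tool([
  {"hand": 0, "travel": [1, 0, 6], "yaw": 0},
  {"hand": 0, "travel": [0, 0, 20], "yaw": 0},
  {"hand": 0, "travel": [0, 0, 25], "yaw": 0},
  {"hand": 0, "travel": [0, 0, 25], "yaw": 0},
  {"hand": 0, "travel": [0, 0, 22], "yaw": 0},
  {"hand": 0, "travel": [0, 0, 12], "yaw": 0},
  {"hand": 0, "travel": [0, 0, 8], "yaw": 0},
  {"hand": 0, "travel": [0, 0, 4], "yaw": 0},
  {"hand": 0, "travel": [0, 0, 1], "yaw": 0},
  {"hand": 0, "travel": [0, 0, 0], "yaw": 0},
  {"hand": 0, "travel": [0, 0, 0], "yaw": 0},
])

```text
t: 54.8
tcp_pos: [0.4123, -0.1799, 0.0472]
tool_rot: [0.707, 0.707, 0.0, 0.001]
force: [0.1, -0.5, -0.3]
finger_gap: 0.998
```

```bash
python3 - <<'E'
from h import *
s=snap('wrist','w26.png')
st=manip.sense(); print(st['t'],st['tcp_pos'],st['force'],st['finger_gap'])
E
```

```text
54.85 [ 0.41230017 -0.1799505   0.04727256] [ 0.16783605 -0.70184303 -0.3113069 ] 0.9963515479672146
```

View pics/w26.png

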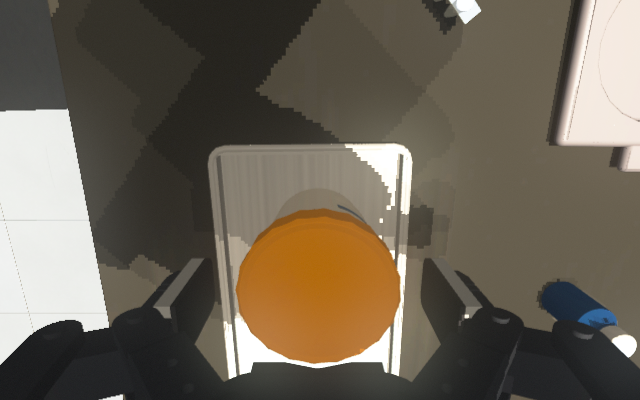

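Call:
servo_tool([
  {"hand": 0.5, "travel": [0, 0, 0], "yaw": 0},
  {"hand": 0.5, "travel": [0, 0, 0], "yaw": 0},
  {"hand": 0.5, "travel": [0, 0, 0], "yaw": 0},
  {"hand": 0.5, "travel": [0, 0, 0], "yaw": 0},
  {"hand": 0.5, "travel": [0, 0, 0], "yaw": 0},
  {"hand": 0.5, "travel": [0, 0, 0], "yaw": 0},
], newtons=40)

```text
t: 55.45
tcp_pos: [0.4122, -0.1799, 0.0474]
tool_rot: [0.707, 0.707, 0.0, 0.001]
force: [-0.6, 1.9, 6.4]
finger_gap: 0.723
```

Call:
servo_tool([
  {"hand": 0.5, "travel": [0, 0, -5], "yaw": 0},
  {"hand": 0.5, "travel": [0, 0, -15], "yaw": 0},
  {"hand": 0.5, "travel": [0, 0, -20], "yaw": 0},
  {"hand": 0.5, "travel": [0, 0, -20], "yaw": 0},
  {"hand": 0.5, "travel": [0, 0, -20], "yaw": 0},
  {"hand": 0.5, "travel": [0, 0, -15], "yaw": 0},
  {"hand": 0.5, "travel": [0, 0, -5], "yaw": 0},
  {"hand": 0.5, "travel": [0, 0, 0], "yaw": 0},
])

```text
t: 56.25
tcp_pos: [0.4122, -0.1799, 0.1473]
tool_rot: [0.707, 0.707, 0.0, 0.001]
force: [0.1, 0.3, -0.1]
finger_gap: 0.72
```

Call:
servo_tool([
  {"hand": 0.5, "travel": [7, 6, 0], "yaw": 0},
  {"hand": 0.5, "travel": [15, 12, 0], "yaw": 0},
  {"hand": 0.5, "travel": [17, 14, 0], "yaw": 0},
  {"hand": 0.5, "travel": [17, 14, 0], "yaw": 0},
  {"hand": 0.5, "travel": [17, 14, 0], "yaw": 0},
  {"hand": 0.5, "travel": [17, 14, 0], "yaw": 0},
  {"hand": 0.5, "travel": [17, 14, 0], "yaw": 0},
  {"hand": 0.5, "travel": [17, 14, 0], "yaw": 0},
  {"hand": 0.5, "travel": [17, 14, 0], "yaw": 0},
  {"hand": 0.5, "travel": [17, 14, 0], "yaw": 0},
  {"hand": 0.5, "travel": [17, 14, 0], "yaw": 0},
  {"hand": 0.5, "travel": [15, 12, 0], "yaw": 0},
  {"hand": 0.5, "travel": [10, 8, 0], "yaw": 0},
  {"hand": 0.5, "travel": [10, 7, 0], "yaw": 0},
  {"hand": 0.5, "travel": [0, 0, 0], "yaw": 0},
  {"hand": 0.5, "travel": [0, 0, 0], "yaw": 0},
])

```text
t: 57.85
tcp_pos: [0.5822, 0.0304, 0.1463]
tool_rot: [0.707, 0.708, -0.001, -0.0]
force: [0.3, -0.1, -1.1]
finger_gap: 0.715
```

```bash
python3 - <<'E'
from h import *
s=snap('wrist','w27.png')
st=manip.sense(); print(st['t'],st['tcp_pos'],st['force'],st['finger_gap'])
E
```

```text
57.9 [0.58210796 0.03010345 0.14639829] [-0.1737755   0.64277482 -0.65160256] 0.7118844709892943
```

View pics/w27.png

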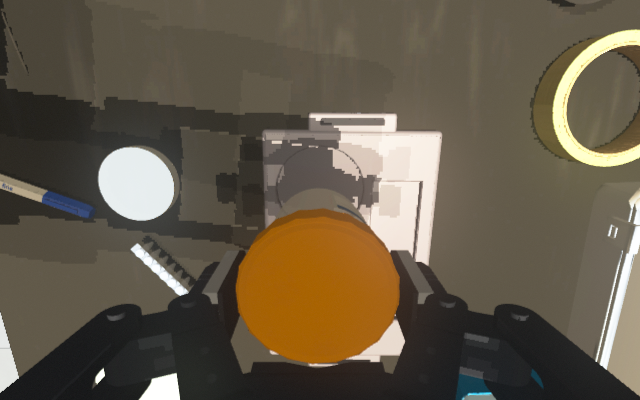

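The well (320,187) is straight beneath the cup. Lowering.

Call:
servo_tool([
  {"hand": 0.5, "travel": [0, 0.5, 8], "yaw": 0},
  {"hand": 0.5, "travel": [0, 0, 18], "yaw": 0},
  {"hand": 0.5, "travel": [0, 0, 20], "yaw": 0},
  {"hand": 0.5, "travel": [0, 0, 18], "yaw": 0},
  {"hand": 0.5, "travel": [0, 0, 14], "yaw": 0},
  {"hand": 0.5, "travel": [0, 0, 9], "yaw": 0},
  {"hand": 0.5, "travel": [0, 0, 5], "yaw": 0},
  {"hand": 0.5, "travel": [0, 0, 2], "yaw": 0},
  {"hand": 0.5, "travel": [0, 0, 1], "yaw": 0},
  {"hand": 0.5, "travel": [0, 0, 1], "yaw": 0},
  {"hand": 0.5, "travel": [0, 0, 0], "yaw": 0},
  {"hand": 0.5, "travel": [0, 0, 0], "yaw": 0},
])

```text
t: 59.1
tcp_pos: [0.5836, 0.0304, 0.0511]
tool_rot: [0.707, 0.707, 0.0, 0.0]
force: [0.6, 0.0, -1.2]
finger_gap: 0.717
```

Call:
servo_tool([
  {"hand": 0.5, "travel": [0, -0.7, 1], "yaw": 0},
  {"hand": 0.5, "travel": [0, 0, 0.9], "yaw": 0},
  {"hand": 0.5, "travel": [0, 0, 0.7], "yaw": 0},
  {"hand": 0.5, "travel": [0, 0, 0], "yaw": 0},
  {"hand": 0.5, "travel": [0, 0, 0], "yaw": 0},
])

```text
t: 59.6
tcp_pos: [0.5825, 0.0305, 0.0485]
tool_rot: [0.707, 0.707, -0.0, -0.0]
force: [-0.8, -0.1, 4.0]
finger_gap: 0.717
```

Call:
servo_tool([
  {"hand": 0.25, "travel": [0, 0, 0], "yaw": 0},
  {"hand": 0.2, "travel": [0, 0, 0], "yaw": 0},
  {"hand": 0, "travel": [0, 0, 0], "yaw": 0},
  {"hand": 0, "travel": [0, 0, 0], "yaw": 0},
  {"hand": 0, "travel": [0, 0, 0], "yaw": 0},
  {"hand": 0, "travel": [0, 0, 0], "yaw": 0},
  {"hand": 0, "travel": [0, 0, -10], "yaw": 0},
  {"hand": 0, "travel": [0, 0, -25], "yaw": 0},
  {"hand": 0, "travel": [0, 0, -30], "yaw": 0},
  {"hand": 0, "travel": [0, 0, -35], "yaw": 0},
  {"hand": 0, "travel": [0, 0, -30], "yaw": 0},
  {"hand": 0, "travel": [0, 0, -20], "yaw": 0},
  {"hand": 0, "travel": [0, 0, 0], "yaw": 0},
])

```text
t: 60.9
tcp_pos: [0.5848, 0.0302, 0.2022]
tool_rot: [0.707, 0.707, 0.003, 0.003]
force: [0.1, -0.7, -1.2]
finger_gap: 0.997
```

```bash
python3 - <<'E'
from h import *
s=snap('wrist','w28.png')
st=manip.sense(); print(st['t'],st['tcp_pos'],st['force'],st['finger_gap'])
E
```

```text
60.95 [0.58350774 0.03034524 0.20015272] [ 0.12913906  1.22974524 -1.08874963] 0.998837250535511
```

View pics/w28.png

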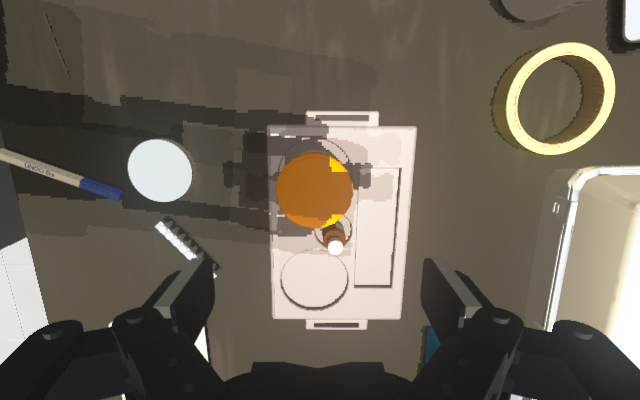

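Short cup and vial are seated. Now the tall cup.

Call:
servo_tool([
  {"hand": 0, "travel": [-11, -5, 0], "yaw": 0},
  {"hand": 0, "travel": [-24, -11, 0], "yaw": 0},
  {"hand": 0, "travel": [-24, -11, 0], "yaw": 0},
  {"hand": 0, "travel": [-24, -11, 0], "yaw": 0},
  {"hand": 0, "travel": [-24, -11, 0], "yaw": 0},
  {"hand": 0, "travel": [-24, -11, 0], "yaw": 0},
  {"hand": 0, "travel": [-24, -11, 0], "yaw": 0},
  {"hand": 0, "travel": [-24, -11, 0], "yaw": 0},
  {"hand": 0, "travel": [-24, -11, 0], "yaw": 0},
  {"hand": 0, "travel": [-24, -11, 0], "yaw": 0},
  {"hand": 0, "travel": [-24, -11, 0], "yaw": 0},
  {"hand": 0, "travel": [-24, -11, 0], "yaw": 0},
  {"hand": 0, "travel": [-24, -11, 0], "yaw": 0},
  {"hand": 0, "travel": [-24, -11, 0], "yaw": 0},
  {"hand": 0, "travel": [-24, -11, 0], "yaw": 0},
  {"hand": 0, "travel": [-13, -7, 0], "yaw": 0},
  {"hand": 0, "travel": [-6, -4, 0], "yaw": 0},
  {"hand": 0, "travel": [0, 0, 0], "yaw": 0},
  {"hand": 0, "travel": [0, 0, 0], "yaw": 0},
])

```text
t: 62.85
tcp_pos: [0.4127, -0.3347, 0.1977]
tool_rot: [0.707, 0.707, 0.0, -0.001]
force: [-0.7, 0.1, -0.3]
finger_gap: 1.0
```

```bash
python3 - <<'E'
from h import *
s=snap('wrist','w29.png')
st=manip.sense(); print(st['t'],st['tcp_pos'],st['tool_rot'],st['finger_gap'])
E
```

```text
62.9 [ 0.4129512  -0.33452488  0.19786759] [ 7.06512853e-01  7.07699938e-01  2.35105701e-04 -5.75412466e-04] 1.000097814048935
```

View pics/w29.png

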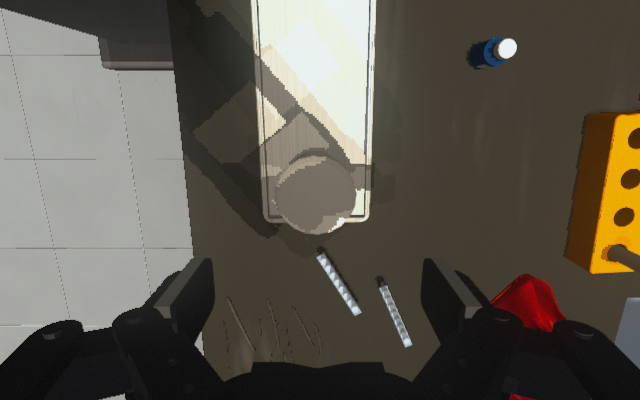

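Call:
servo_tool([
  {"hand": 0, "travel": [-0.5, -0.5, 6], "yaw": 0},
  {"hand": 0, "travel": [0, 0, 20], "yaw": 0},
  {"hand": 0, "travel": [0, 0, 25], "yaw": 0},
  {"hand": 0, "travel": [0, 0, 25], "yaw": 0},
  {"hand": 0, "travel": [0, 0, 25], "yaw": 0},
  {"hand": 0, "travel": [0, 0, 20], "yaw": 0},
  {"hand": 0, "travel": [0, 0, 12], "yaw": 0},
  {"hand": 0, "travel": [0, 0, 6], "yaw": 0},
  {"hand": 0, "travel": [0, 0, 2.5], "yaw": 0},
  {"hand": 0, "travel": [0, 0, 0], "yaw": 0},
  {"hand": 0, "travel": [0, 0, 0], "yaw": 0},
])

```text
t: 64.0
tcp_pos: [0.4128, -0.3367, 0.0574]
tool_rot: [0.707, 0.707, -0.0, 0.001]
force: [-0.8, -0.5, 0.3]
finger_gap: 1.001
```

```bash
python3 - <<'E'
from h import *
s=snap('wrist','w30.png')
st=manip.sense(); print(st['t'],st['tcp_pos'],st['force'],st['finger_gap'])
E
```

```text
64.05 [ 0.41280277 -0.33668992  0.05743816] [0.12505405 0.59784988 0.74099418] 1.0016850716671668
```

View pics/w30.png

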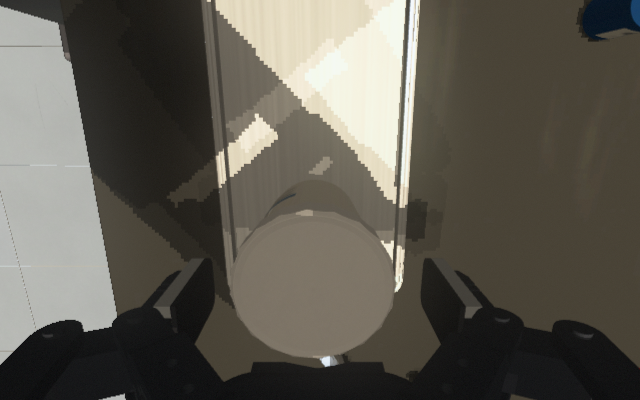

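Call:
servo_tool([
  {"hand": 0, "travel": [0, -1, 0.7], "yaw": 0},
  {"hand": 0.5, "travel": [0, 0, 0], "yaw": 0},
  {"hand": 0.5, "travel": [0, 0, 0], "yaw": 0},
  {"hand": 0.5, "travel": [0, 0, 0], "yaw": 0},
  {"hand": 0.5, "travel": [0, 0, 0], "yaw": 0},
  {"hand": 0.5, "travel": [0, 0, 0], "yaw": 0},
  {"hand": 0.5, "travel": [0, 0, 0], "yaw": 0},
])

```text
t: 64.75
tcp_pos: [0.4114, -0.3364, 0.0565]
tool_rot: [0.707, 0.707, -0.0, 0.0]
force: [-0.9, 0.4, 5.5]
finger_gap: 0.727
```

Call:
servo_tool([
  {"hand": 0.5, "travel": [0, 0, -5], "yaw": 0},
  {"hand": 0.5, "travel": [0, 0, -15], "yaw": 0},
  {"hand": 0.5, "travel": [0, 0, -20], "yaw": 0},
  {"hand": 0.5, "travel": [0, 0, -20], "yaw": 0},
  {"hand": 0.5, "travel": [0, 0, -20], "yaw": 0},
  {"hand": 0.5, "travel": [0, 0, -15], "yaw": 0},
  {"hand": 0.5, "travel": [0, 0, -5], "yaw": 0},
  {"hand": 0.5, "travel": [0, 0, 0], "yaw": 0},
])

```text
t: 65.55
tcp_pos: [0.4116, -0.3364, 0.1564]
tool_rot: [0.707, 0.707, -0.0, 0.001]
force: [-0.8, 0.5, -1.3]
finger_gap: 0.719
```

Call:
servo_tool([
  {"hand": 0.5, "travel": [9, 6, 0], "yaw": 0},
  {"hand": 0.5, "travel": [17, 12, 0], "yaw": 0},
  {"hand": 0.5, "travel": [21, 14, 0], "yaw": 0},
  {"hand": 0.5, "travel": [21, 14, 0], "yaw": 0},
  {"hand": 0.5, "travel": [21, 14, 0], "yaw": 0},
  {"hand": 0.5, "travel": [21, 14, 0], "yaw": 0},
  {"hand": 0.5, "travel": [21, 14, 0], "yaw": 0},
  {"hand": 0.5, "travel": [21, 14, 0], "yaw": 0},
  {"hand": 0.5, "travel": [21, 14, 0], "yaw": 0},
  {"hand": 0.5, "travel": [21, 14, 0], "yaw": 0},
  {"hand": 0.5, "travel": [21, 14, 0], "yaw": 0},
  {"hand": 0.5, "travel": [17, 12, 0], "yaw": 0},
  {"hand": 0.5, "travel": [12, 8, 0], "yaw": 0},
  {"hand": 0.5, "travel": [7.5, 7, 0], "yaw": 0},
  {"hand": 0.5, "travel": [0, 0, 0], "yaw": 0},
  {"hand": 0.5, "travel": [0, 0, 0], "yaw": 0},
])

```text
t: 67.15
tcp_pos: [0.5818, -0.0848, 0.1556]
tool_rot: [0.707, 0.707, -0.0, -0.0]
force: [-0.4, -0.1, -1.9]
finger_gap: 0.715
```

```bash
python3 - <<'E'
from h import *
s=snap('wrist','w31.png')
st=manip.sense(); print(st['t'],st['tcp_pos'],st['force'],st['finger_gap'])
E
```

```text
67.2 [ 0.58164841 -0.08510028  0.15565362] [ 0.33893947  0.55332292 -0.27099627] 0.7218209376749898
```

View pics/w31.png

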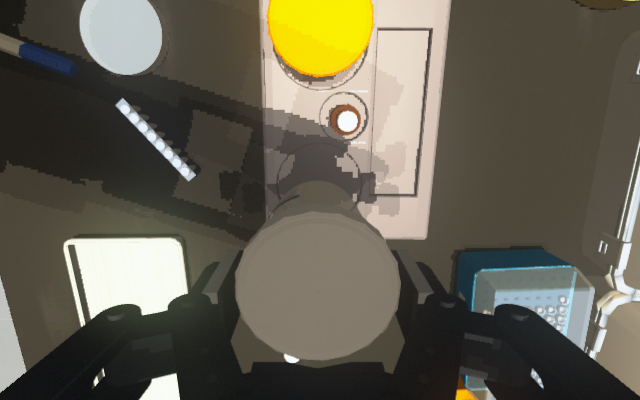

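Call:
servo_tool([
  {"hand": 0.5, "travel": [0.5, 0.3, 8], "yaw": 0},
  {"hand": 0.5, "travel": [0, 0, 18], "yaw": 0},
  {"hand": 0.5, "travel": [0, 0, 20], "yaw": 0},
  {"hand": 0.5, "travel": [0, 0, 18], "yaw": 0},
  {"hand": 0.5, "travel": [0, 0, 14], "yaw": 0},
  {"hand": 0.5, "travel": [0, 0, 9], "yaw": 0},
  {"hand": 0.5, "travel": [0, 0, 5], "yaw": 0},
  {"hand": 0.5, "travel": [0, 0, 2], "yaw": 0},
  {"hand": 0.5, "travel": [0, 0, 1.5], "yaw": 0},
  {"hand": 0.5, "travel": [0, 0, 1], "yaw": 0},
  {"hand": 0.5, "travel": [0, 0, 0.8], "yaw": 0},
  {"hand": 0.5, "travel": [0, 0, 0], "yaw": 0},
  {"hand": 0.5, "travel": [0, 0, 0], "yaw": 0},
])

```text
t: 68.5
tcp_pos: [0.5826, -0.0841, 0.0589]
tool_rot: [0.707, 0.707, 0.0, 0.0]
force: [0.7, -0.2, -0.3]
finger_gap: 0.717
```

Call:
servo_tool([
  {"hand": 0.5, "travel": [0, 0, 0.8], "yaw": 0},
  {"hand": 0.5, "travel": [0, 0, 0.7], "yaw": 0},
  {"hand": 0.5, "travel": [0, 0, 0], "yaw": 0},
  {"hand": 0.5, "travel": [0, 0, 0], "yaw": 0},
])

```text
t: 68.9
tcp_pos: [0.5826, -0.0842, 0.0576]
tool_rot: [0.707, 0.707, 0.0, 0.0]
force: [-1.0, 0.6, 4.2]
finger_gap: 0.721
```

Contact. Release and rise well clear.

Call:
servo_tool([
  {"hand": 0.25, "travel": [0, 0, 0], "yaw": 0},
  {"hand": 0.2, "travel": [0, 0, 0], "yaw": 0},
  {"hand": 0, "travel": [0, 0, 0], "yaw": 0},
  {"hand": 0, "travel": [0, 0, 0], "yaw": 0},
  {"hand": 0, "travel": [0, 0, 0], "yaw": 0},
  {"hand": 0, "travel": [0, 0, 0], "yaw": 0},
  {"hand": 0, "travel": [0, 0, -10], "yaw": 0},
  {"hand": 0, "travel": [0, 0, -25], "yaw": 0},
  {"hand": 0, "travel": [0, 0, -30], "yaw": 0},
  {"hand": 0, "travel": [0, 0, -35], "yaw": 0},
  {"hand": 0, "travel": [0, 0, -35], "yaw": 0},
  {"hand": 0, "travel": [-10, -10, -25], "yaw": 0},
  {"hand": 0, "travel": [-20, -20, -10], "yaw": 0},
  {"hand": 0, "travel": [-20, -20, 0], "yaw": 0},
  {"hand": 0, "travel": [-10, -20, 0], "yaw": 0},
  {"hand": 0, "travel": [0, -10, 0], "yaw": 0},
  {"hand": 0, "travel": [0, 0, 0], "yaw": 0},
  {"hand": 0, "travel": [0, 0, 0], "yaw": 0},
])

```text
t: 70.7
tcp_pos: [0.5032, -0.1438, 0.2275]
tool_rot: [0.707, 0.707, 0.0, 0.001]
force: [0.2, 0.1, 0.2]
finger_gap: 0.998
```

```bash
python3 - <<'E'
from h import *
s=snap('wrist','w32.png');t=snap('top','t32.png');c=snap('scene','s32.png')
st=manip.sense(); print(st['t'],st['tcp_pos'],st['force'],st['finger_gap'])
a=cv2.resize(t['pixels'][145:295,160:400],None,fx=3.2,fy=3.2,interpolation=cv2.INTER_CUBIC);cv2.imwrite('pics/t32c.png',a)
E
```

```text
70.85 [ 0.50342977 -0.1437323   0.22711943] [ 0.28910389  0.03006016 -0.02560559] 0.9981179077683159
```

View pics/w32.png

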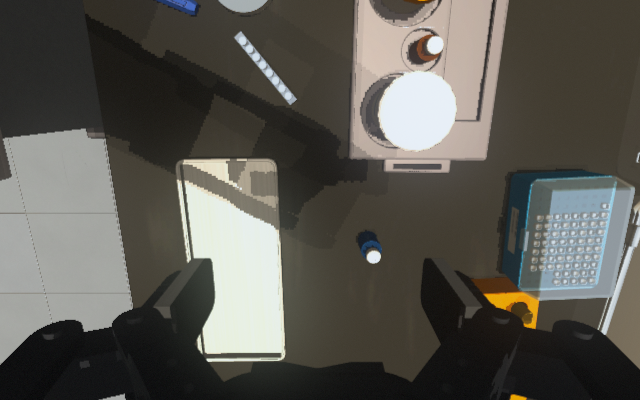

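View pics/t32c.png

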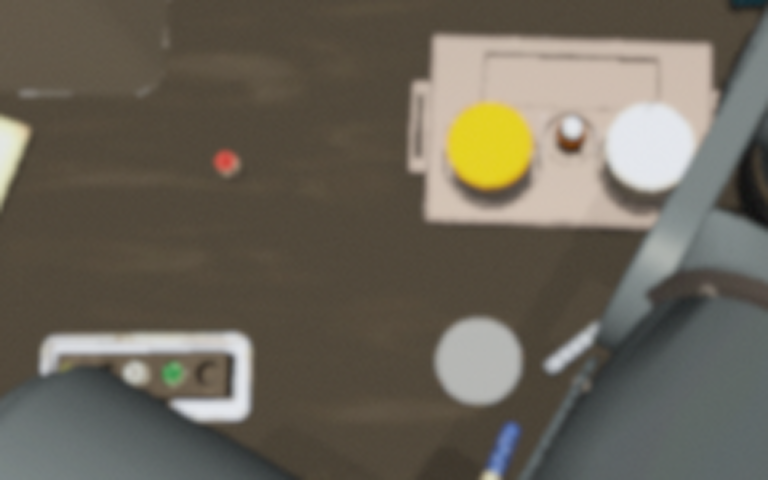

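View pics/s32.png

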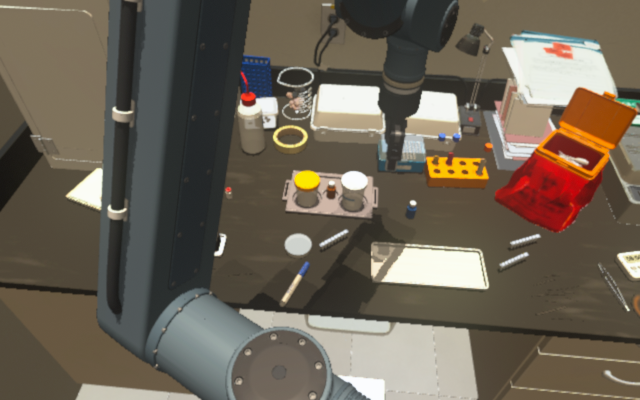

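In the last pictures the orange cup (307,182), vial and white cup (353,182) stand upright in the holder. The rack lies inside the drip tray walls. The gripper is clear and reads no force, so I'm handing in.

```bash
python3 -c "
from station import manip
print(manip.sign_off())"
```

```text
the job is handed in; nothing more can be done
None
```

I moved the tall cup, the short cup and the vial upright onto the steel tray floor. I then lifted the rack with its three bottles and stood it in the drip tray. After that I put the vial, short cup and tall cup back in the wells they came from. The job was handed in at about 71 s of the 125 s allowed.

- **Last pictures:** both cups and the vial stand upright in their own wells, the steel tray is empty, and the gripper is clear of everything at near-zero force.
- **Rack:** the wrist view just after release showed it flat inside the drip tray walls with all three bottles seated. In the final top view the arm hid its far end, including the yellow-capped bottle, so I last saw that bottle seated just after release.
- **Forces:** the largest wrist force in any move report was about 7 N.
- **Disagreements:** one colour-based reading of the short cup in the tray was about 5 mm off in y from where I had put it. Part of the lid was hidden by shadow. I went by the release position and a closer look, and the grasp closed at the expected width.

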